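Shut and clamp the walnut jar

ROBOT

A 7-joint arm with a two-finger parallel gripper is mounted at the origin on the work surface. World frame = base frame: x ahead of the robot, y to its left, z up, the work surface at z = 0. Lengths are in mm, angles in rad, forces in N, time in s.
With the tool pointing down it reaches from about 425 to 1025 mm from the base axis. Payload 9.4 kg.
Tool frame: the origin (TCP) lies on the centre line of the jaws, within the pads' length; the fingertips stand 11 mm ahead of it and the grasp point (between the pads) lies 8 mm behind it; z points along the fingers, y is the direction in which the jaws open and shut (so a half turn about z gives the same grasp; the last joint's range is limited). The gripper opens to 85 mm and grips with 20 to 120 N. Pads are 22 mm wide; open, the fingers measure 114 mm over their backs; the gripper's body (76 mm by 85 mm) begins 54 mm behind the grasp point. The pads swing forward as they close: fully open they stand 13 mm farther back than shut.
Start: joints at [1.261, 0.599, -0.003, 1.599, 0.002, 0.943, -0.08], TCP at [167.25, -705.444, 242.275] pointing down, gripper open.
Joint ranges: [-2.57, 2.57], [-0.35, 1.97], [-1.29, 1.29], [0.11, 2.56], [-1.05, 4.19], [0.11, 1.86], [-2.63, 2.63]. Speed limits (rad/s): [2.22, 2.22, 3.01, 3.01, 3.14, 3.14, 3.14].

INTERFACE

Orientations are given as a unit quaternion [w, x, y, z].
In Python, from rig import * gives the robot as it stands.
- The arm moves only by the tool send_rows, never from a script. Its argument "series" is a list of rows, each an object of numbers: "jaw": the opening, from -1 (shut) to 1 (fully open); "x", "y", "z": the shift along the tool's x, y, z normalised to -1 to 1, where 1 is 60 mm; "turn": the turn about the tool's z normalised to -1 to 1, where 1 is 0.12 rad. A call has 1 to 10 rows; each row shifts and turns the pose as measured when the row begins, along the tool's axes as they then stand; what a row does not reach is not made up. A row lasts 1/8 s, in which the tool goes at most 62.5 mm and 10.7 degrees, less where a joint would pass 70% of its speed; a pose out of reach is approached as far as the arm can. A call with a number of a shift or a turn outside -1 to 1 is refused whole. A call with a gripper value outside its range is refused whole. The fingers move at their own pace and stop on an object; the grip force is fixed at half the most. Time passes only in rows, so rows that do not move let the fingers close. It gives the time, the measured TCP pose, the force and the opening at its end, in the units of the state.
- get_state(): the state, without advancing time (a new reading comes with each control period).
- get_image(name): name is "scene" or "top" or "wrist"; returns the picture (400x640x3 uint8, red, green, blue); there is no depth.
- camera_info(name): a dict with "fx", "fy", "cx", "cy" (pixels), "cam_to_world" (4x4, takes a point from camera to world coordinates); the wrist camera has in their place "mount" (4x4, takes a point from camera to tool coordinates, whose origin is the TCP and whose axes are the flange's). Camera axes: x right, y down, z forward; pixel columns grow to the right and rows downward; lengths in mm; the calibration is good to about 2 mm. The wrist camera is an equidistant fisheye: a pixel r from the principal point sees the ray r / f radians off the axis. A picture is of the moment at which its call begins: read the wrist's pose just before it. camera_info takes no time and is no camera call.
- close_job(): hands the job in, once; it reports no verdict.
Trained networks look in the newest picture that a camera, given by its name, has taken for a name from the list of things; names that differ only in an ending like _2 or _b are one class to them, and where a whole thing is asked for, a point or a joint stands for the part that bears it (a point fixed in the world has none). Each returns a list of dicts, best first, with "conf" (0 to 1); they miss things now and then, are a little off and sometimes report something else, mostly with a low value. They report only what shows in the picture. A call takes as long as a camera call.
- spot_in(query, camera): "uv" ([column, row] in pixels, amid what is visible of it).
- silhouettes(query, camera): "pixels" (400x640 bool, what is visible of it) and "uv" ([column, row] in pixels, amid what is visible of it).
The state is a dict: "t": time; "q": joint angles; "dq": joint speeds; "joint_torque": joint torques, N m; "eef_pos": TCP position; "orientation": TCP orientation; "force": force on the tool from outside, world axes, zero at the start; "wrist_torque": the same for the moment, N m; "finger_gap": finger opening in mm.
Only numpy, scipy, OpenCV 4.12 (cv2) and the standard library are available. Lean on these libraries where they do the work, as an engineer would, in place of code of your own. Each camera call takes 0.05 s, during which the arm holds its last target.

TASK

The bigger glass jar, the one with walnuts in it, has been left open: with the fingertips push its lid over and down until it sits fully home, without slamming it, and then push the wire clamp lever at its front all the way down until it hangs along the side of the jar. Keep the jar standing where it is, do not pick it up or tip it, and leave the other things alone.

Things in the scene. Friction and masses are not known exactly. Their poses are not given: they have to be found in the camera images.
- jar: The glass jar to be shut: round, 110 mm across, rim of the mouth 137 mm up, part full of walnuts, standing loose on the counter, about 1.2 to 2 kg in all. Origin: centre of its underside. z is up; its front (the clamp side) looks along its own -x, its lid's hinge is at the back, on its own +x side; its own y runs left-right, parallel to the hinge and to the clamp's pivot. It slides if pushed sideways with more than a few newtons.
- jar_lid (a joint): Angle of the lid (rad): 0 = lying shut on the rim (end stop), about 1.57 = standing upright on the hinge, more = leaning back beyond it (stop at 2.1). The lid is a glass disc 102 mm across and 18 mm thick (its underside lies at hinge height when shut, its flat top 18 mm higher; the top face, 86 mm across, looks to the back when the lid stands open). The hinge is stiff: the lid stays at whatever angle it is left and takes about 1 to 2 N at its edge to move.
- lid_hinge (a point): Point on the lid's hinge line, middle of it: 56 mm behind the jar's axis, 137 mm above the counter. The lid turns about the jar's y axis through here; the lid's centre is 56 mm from it.
- lid_lip (a point): Tip of the little wire nose on the lid's edge opposite the hinge, 107 mm from the hinge line; it moves with the lid (highest point when the lid stands upright; at the jar's front when shut).
- jar_clamp (a joint): Angle of the wire clamp lever (rad): 0 = pointing out from the jar's front and 45 degrees up (loose), 0.79 = level, straight out, growing as it is pushed down, end stop 2.29 = hanging down along the jar's side (shut). Stays where it is left; about 1 to 2 N at its end to move. The loose loop above it swings over the lid's nose by itself as the lever goes down, and does not hinder the fingers.
- clamp_pivot (a point): Middle of the lever's pivot line (parallel to the jar's y): 60 mm in front of the jar's axis, 118 mm above the counter.
- clamp_end (a point): Middle of the lever's end bar, 45 mm from the pivot; the lever is a trapezoid of 4.4 mm steel wire, 34 mm wide at the pivot and 42 mm at its end.
- small_jar: A smaller clamp-lid jar holding cinnamon sticks, already shut, 88 mm across, 118 mm tall, loose; to be left alone. Origin: centre of its underside.
- scoop: Red plastic scoop, 170 mm long, 75 mm wide, 35 mm high, lying between the two jars; to be left alone. Origin: under the back wall of its bowl.
- strainer: Aluminium strainer, bowl 125 mm across and 50 mm high with a 130 mm flat handle, at the back; to be left alone. Origin: centre of the bowl's underside.
- spatula: Bamboo spatula, 310 mm long, lying flat on the right; to be left alone. Origin: on its underside near the blade.
- mug: White mug, 80 mm across, 88 mm tall, on the left; to be left alone. Origin: centre of its underside.
- pepper_mill: Dark wooden pepper mill, 54 mm across, 154 mm tall, right at the back; to be left alone. Origin: centre of its underside.
- blender_switch (a joint): Chrome toggle of the blender base on the far right (rad): 0 = off; to be left alone.

How it is judged:
By the outcome, as a careful person would: the job done as asked, in the order asked, and still so for the second after the job is handed in, with the robot touching nothing.
It also fails if it takes over 58 s, if anything falls off the work surface, if the arm or the gripper's body presses on something with over 40 N, if the wrist force passes 120 N, or if a joint passes its speed limit or range.

## Working session

There is one attempt and no reset: what is moved stays moved. The work goes in short steps, Python scripts to look and compute and a tool call to move; the robot and the scene stay as the last step left them, time stands still between calls to the robot, and variables do not carry over. Pictures are saved under pics/ and viewed, and the job is handed in when it is done.

Besides the shell and the picture viewer there is one more tool, called after "Emit:" by a JSON object that holds its "api" and its "payload", one argument or row to a line. send_rows: Moves the arm, as the interface text tells. Scaled input: -1 to 1 covers 60 mm each way for a shift and 0.12 rad each way for a turn. Its arguments: {"type":"object","properties":{"series":{"type":"array","items":{"type":"object","properties":{"jaw":{"type":"number"},"x":{"type":"number","minimum":-1,"maximum":1},"y":{"type":"number","minimum":-1,"maximum":1},"z":{"type":"number","minimum":-1,"maximum":1},"turn":{"type":"number","minimum":-1,"maximum":1}}}}},"required":["series"]}

```bash
mkdir -p pics; ls
python3 - <<'E'
from rig import *
import cv2
s=get_state(); print({k:(v if not hasattr(v,'round') else v) for k,v in s.items()})
for n in ("scene","top"):
    im=get_image(n); cv2.imwrite(f"pics/{n}0.png",im[:,:,::-1]); c=camera_info(n); print(n,c)
    for q in ("jar","lid_lip","lid_hinge","clamp_end","clamp_pivot","jar_lid","jar_clamp"):
        print(n,q,[(d["uv"],round(d["conf"],2)) for d in spot_in(q,n)][:3])
print(camera_info("wrist"))
E
```

```text
pics
{'t': 0.0, 'q': array([ 1.26129995,  0.60014919, -0.00254107,  1.60014994,  0.0018164 ,
        0.94289555, -0.07976079]), 'dq': array([-1.25263498e-03,  2.75968201e-03, -6.94242633e-04, -1.10996498e-03,
        5.85898350e-04,  3.82592033e-05,  9.35769944e-04]), 'joint_torque': array([ 4.17985075e-05, -7.76464891e+01,  1.56501599e+00, -2.58009052e+01,
        1.23673776e-02,  9.03910201e-03, -8.56164291e-06]), 'eef_pos': array([ 167.12864615, -704.99494789,  241.39243204]), 'orientation': array([-7.81304108e-04,  9.93226925e-01,  1.16187932e-01, -1.72189846e-04]), 'force': array([-0.64192625,  0.3079383 ,  0.30153086]), 'wrist_torque': array([ 0.05313296, -0.02468717,  0.05082508]), 'finger_gap': 85.78427375383524}
scene {'fx': 440.18178837066995, 'fy': 440.18178837066995, 'cx': 308.80836894147666, 'cy': 197.41102672312022, 'cam_to_world': array([[ 1.76960650e-01,  7.63338715e-01, -6.21288126e-01,
         1.39187605e+03],
       [ 9.84199326e-01, -1.33363380e-01,  1.16472725e-01,
        -2.30657566e+02],
       [ 6.05105575e-03, -6.32082444e-01, -7.74877519e-01,
         1.14
[... 1027 characters left out ...]
)]
top lid_hinge [([358.1, 215.9], 0.87)]
top clamp_end []
top clamp_pivot [([359.4, 215.7], 0.86)]
top jar_lid [([366.1, 200.0], 0.8), ([179.7, 238.3], 0.66), ([378.5, 172.9], 0.43)]
top jar_clamp [([351.7, 248.7], 0.5), ([357.1, 220.6], 0.4)]
{'fx': 309.70691628693146, 'fy': 309.70691628693146, 'cx': 324.35744524001257, 'cy': 197.47552117571456, 'mount': array([[ 1.90866576e-04, -9.61900461e-01, -2.73399829e-01,
         6.92818506e+01],
       [ 9.99999861e-01,  4.92569895e-05,  5.24821941e-04,
        -2.09731583e-01],
       [-4.91359615e-04, -2.73399891e-01,  9.61900337e-01,
        -1.31757138e+02],
       [ 0.00000000e+00,  0.00000000e+00,  0.00000000e+00,
         1.00000000e+00]])}
```

View pics/scene0.png

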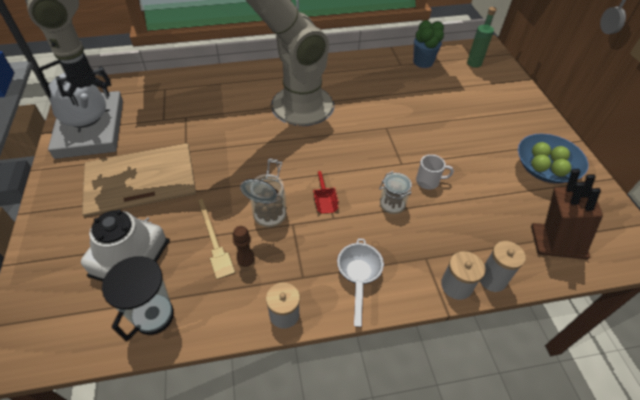

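View pics/top0.png

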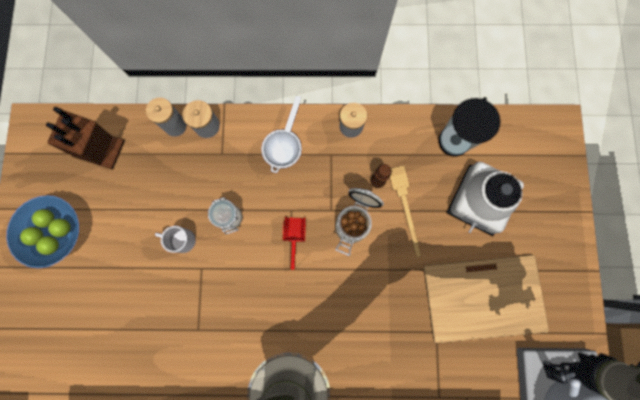

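Run:
```python
import cv2
a=cv2.imread("pics/top0.png")[140:290,270:450]; cv2.imwrite("pics/top0z.png",cv2.resize(a,None,fx=4,fy=4,interpolation=2)[:600,:720])
a=cv2.imread("pics/scene0.png")[120:270,190:370]; cv2.imwrite("pics/scene0z.png",cv2.resize(a,None,fx=4,fy=4,interpolation=2))
```

```text
(no output)
```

View pics/top0z.png

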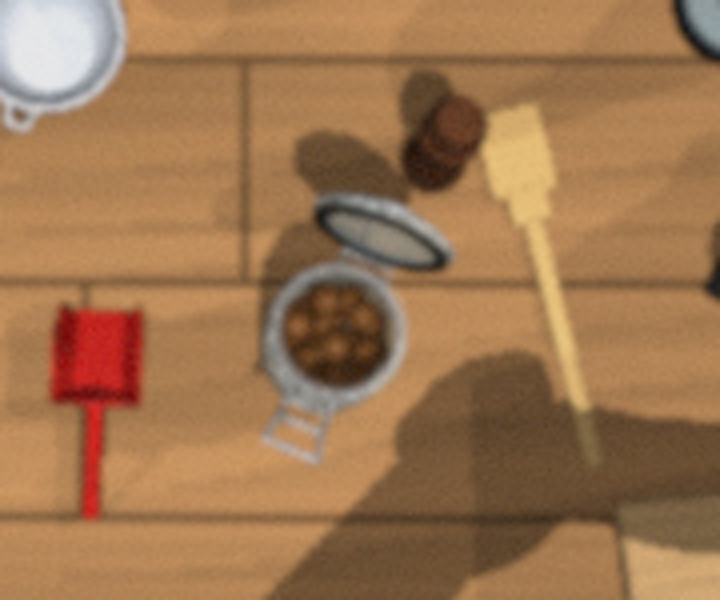

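View pics/scene0z.png

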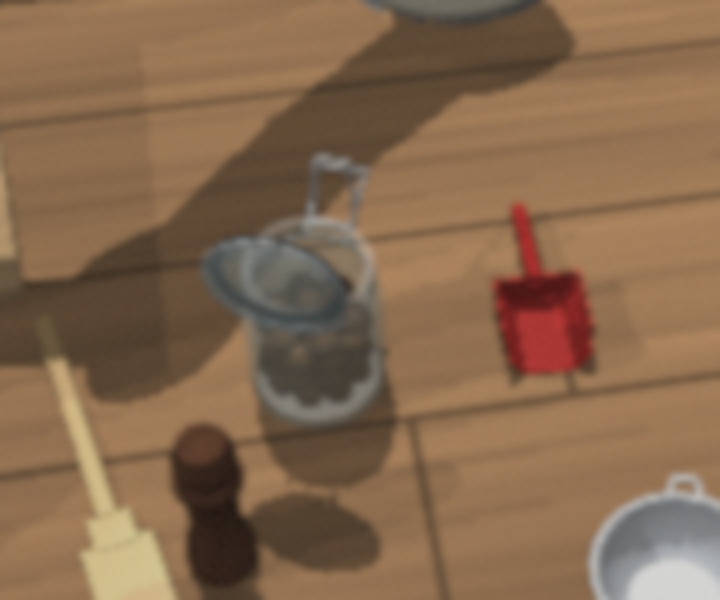

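```bash
cat > h.py <<'E'
import numpy as np
from rig import *
def proj(n,P):
    c=camera_info(n); T=np.linalg.inv(c["cam_to_world"]); p=T[:3,:3]@np.asarray(P,float)+T[:3,3]
    return np.array([c["fx"]*p[0]/p[2]+c["cx"],c["fy"]*p[1]/p[2]+c["cy"]])
def jar(p,L):
    x,y,w=p; return np.array([x+np.cos(w)*L[0]-np.sin(w)*L[1],y+np.sin(w)*L[0]+np.cos(w)*L[1],L[2]])
def lid(th,r,h): return (56-r*np.cos(th)+h*np.sin(th),0,137+r*np.sin(th)+h*np.cos(th))
def lev(a,r=45,s=0): return (-60-r*np.cos(np.pi/4-a),s,118+r*np.sin(np.pi/4-a))
E
cat > fit.py <<'E'
from h import *
from scipy.optimize import least_squares
z=lambda u,v,o:(o[0]+u/4-.375,o[1]+v/4-.375)
T=(270,140);S=(190,120)
def obs(p):
    q=p[:3];th=p[3];a=p[4]
    return [("top",jar(q,(0,0,137)),z(337,336,T)),
     ("top",jar(q,lid(th,56,9)),z(382,232,T)),
     ("top",jar(q,lev(a,45,21)),z(264,440,T)),("top",jar(q,lev(a,45,-21)),z(317,462,T)),
     ("scene",jar(q,lid(th,56,9)),z(275,283,S)),
     ("scene",jar(q,lev(a,45,-21)),z(316,158,S)),("scene",jar(q,lev(a,45,21)),z(366,170,S)),
     ("scene",jar(q,(0,0,0)),z(319,368,S))]
w=[1]*7+[.2]
f=lambda p:np.concatenate([k*(proj(n,P)-o) for k,(n,P,o) in zip(w,obs(p))])
r=least_squares(f,[500,-180,-.3,1.6,0])
print(r.x.round(3)); print(f(r.x).reshape(-1,2).round(1))
for n,P in (("lip",lid(r.x[3],107,9)),("hinge",(56,0,137)),("end",lev(r.x[4]))): print(n,jar(r.x[:3],P).round(0))
E
python3 fit.py
python3 - <<'E'
from h import *
for n in ("pepper_mill","small_jar","scoop","spatula","strainer"):
    print(n,[(d["uv"],round(d["conf"],2)) for d in spot_in(n,"top")][:2])
E
```

```text
[ 5.19751e+02 -1.96844e+02 -3.99000e-01  1.68400e+00 -1.00000e-03]
[[-0.3  0.2]
 [-0.4  1.2]
 [-0.4 -0.1]
 [-0.2  0.1]
 [-0.2  1.1]
 [-0.7  0.8]
 [-0.1 -0. ]
 [ 0.   0.3]]
lip [ 591. -227.  242.]
hinge [ 571. -219.  137.]
end [ 435. -161.  150.]
pepper_mill []
small_jar [([225.4, 215.2], 0.61)]
scoop [([292.2, 234.7], 0.92)]
spatula [([401.0, 188.1], 0.62)]
strainer [([284.4, 146.3], 0.57)]
```

Emit:
{"api": "send_rows", "payload": {
  "series": [
    {"jaw": -1, "z": -0.2, "turn": -0.98},
    {"jaw": -1, "z": -0.2, "turn": -0.98},
    {"jaw": -1, "z": -0.2, "turn": -0.98},
    {"jaw": -1, "z": -0.2, "turn": -0.98},
    {"jaw": -1, "z": -0.2, "turn": -0.98},
    {"jaw": -1, "z": -0.2, "turn": -0.98},
    {"jaw": -1, "z": -0.2, "turn": -0.98},
    {"jaw": -1, "z": -0.2, "turn": -0.98}
  ]
}}

```text
validation failed for argument at $.se...
```

```bash
cat >> h.py <<'E'
from scipy.spatial.transform import Rotation as Ro
J=[519.75,-196.84,-.399]
def rot(s): w,x,y,z=s["orientation"]; return Ro.from_quat([x,y,z,w]).as_matrix()
def st():
    s=get_state(); R=rot(s); c,d=np.cos(J[2]),np.sin(J[2]); e=np.array(s["eef_pos"]); v=e[:2]-J[:2]
    print("t",round(s["t"],2),"pos",e.round(1),"jarframe",np.round([c*v[0]+d*v[1],-d*v[0]+c*v[1],e[2]],1),"psi",round(np.arctan2(R[1,0],R[0,0]),3),"tilt",R[:2,2].round(3),"F",np.round(s["force"],1),"gap",round(s["finger_gap"],1))
    return s,R
def need(P):  # tool-axis shift in units to a jar-frame TCP target
    s,R=st(); d=R.T@(jar(J,P)-np.array(s["eef_pos"])); print("shift mm",d.round(1),"units",(d/60).round(2)); return d
E
python3 -c "
from h import *
need((125,0,320));print(get_state()['q'].round(2))"
```

```text
t 1.05 pos [ 167.3 -705.4  242.3] jarframe [-127.2 -605.6  242.3] psi 0.233 tilt [-0. -0.] F [-0.2  0.5 -0. ] gap 85.4
shift mm [ 561.2 -339.7  -77.8] units [ 9.35 -5.66 -1.3 ]
[ 1.26  0.6  -0.    1.6   0.    0.94 -0.08]
```

Emit:
{"api": "send_rows", "payload": {
  "series": [
    {"jaw": -1, "x": 0, "y": 0, "z": -0.2, "turn": -0.98}
  ]
}}

```text
t: 1.18
eef_pos: [167.3, -704.9, 253.4]
orientation: [-0.001, 0.984, 0.176, -0.0]
force: [-0.6, -0.6, 0.5]
finger_gap: 70.0
```

```bash
python3 -c "
from h import *
st()"
```

```text
t 1.18 pos [ 167.3 -704.9  253.4] jarframe [-127.4 -605.1  253.4] psi 0.353 tilt [-0.001  0.002] F [-0.6 -0.6  0.5] gap 70.0
```

Emit:
{"api": "send_rows", "payload": {
  "series": [
    {"jaw": -1, "x": 0, "y": 0, "z": -0.2, "turn": -0.98},
    {"jaw": -1, "x": 0, "y": 0, "z": -0.2, "turn": -0.98},
    {"jaw": -1, "x": 0, "y": 0, "z": -0.2, "turn": -0.98},
    {"jaw": -1, "x": 0, "y": 0, "z": -0.2, "turn": -0.98},
    {"jaw": -1, "x": 0, "y": 0, "z": -0.2, "turn": -0.98},
    {"jaw": -1, "x": 0, "y": 0, "z": -0.2, "turn": -0.98},
    {"jaw": -1, "x": 0, "y": 0, "z": 0, "turn": -0.9}
  ]
}}

```text
t: 2.05
eef_pos: [167.2, -705.2, 328.7]
orientation: [-0.0, 0.827, 0.562, -0.0]
force: [-0.0, 1.1, -0.5]
finger_gap: 0.1
```

```bash
python3 -c "
from h import *
need((125,0,320));print(get_state()['q'].round(2))"
```

```text
t 2.05 pos [ 167.2 -705.2  328.7] jarframe [-127.3 -605.4  328.7] psi 1.194 tilt [-0.001  0.   ] F [-0.   1.1 -0.5] gap 0.1
shift mm [599.7 265.6   8.5] units [9.99 4.43 0.14]
[ 1.42  0.54 -0.26  1.49  0.15  1.13  0.75]
```

Emit:
{"api": "send_rows", "payload": {
  "series": [
    {"jaw": -1, "x": 0.8, "y": 0.25, "z": 0, "turn": 0.18},
    {"jaw": -1, "x": 0.8, "y": 0.3, "z": 0, "turn": 0},
    {"jaw": -1, "x": 0.8, "y": 0.37, "z": 0, "turn": 0},
    {"jaw": -1, "x": 0.8, "y": 0.37, "z": 0, "turn": 0},
    {"jaw": -1, "x": 0.8, "y": 0.37, "z": 0, "turn": 0},
    {"jaw": -1, "x": 0.8, "y": 0.37, "z": 0, "turn": 0},
    {"jaw": -1, "x": 0.8, "y": 0.37, "z": 0, "turn": 0},
    {"jaw": -1, "x": 0.8, "y": 0.37, "z": 0, "turn": 0},
    {"jaw": -1, "x": 0.8, "y": 0.37, "z": 0, "turn": 0}
  ]
}}

```text
t: 3.18
eef_pos: [513.4, -375.5, 328.4]
orientation: [0.001, 0.836, 0.549, -0.001]
force: [0.6, -0.7, -0.6]
finger_gap: 0.5
```

```bash
python3 -c "
from h import *
need((125,0,320))"
```

```text
t 3.17 pos [ 513.4 -375.5  328.4] jarframe [  63.5 -167.1  328.4] psi 1.162 tilt [-0.001 -0.003] F [ 0.6 -0.7 -0.6] gap 0.5
shift mm [167.7  59.8   7.8] units [2.79 1.   0.13]
```

Emit:
{"api": "send_rows", "payload": {
  "series": [
    {"jaw": -1, "x": 0.5, "y": 0.5, "z": 0.1, "turn": 0},
    {"jaw": -1, "x": 0.7, "y": 0.5, "z": 0, "turn": 0},
    {"jaw": -1, "x": 0.7, "y": 0.1, "z": 0, "turn": 0},
    {"jaw": -1, "x": 0.7, "y": 0, "z": 0, "turn": 0},
    {"jaw": -1, "x": 0.3, "y": 0, "z": 0, "turn": 0},
    {"jaw": -1, "x": 0, "y": 0, "z": 0, "turn": 0}
  ]
}}

```text
t: 3.92
eef_pos: [649.7, -233.9, 321.5]
orientation: [0.001, 0.834, 0.551, -0.001]
force: [-1.2, -0.5, 0.2]
finger_gap: 0.1
```

```bash
python3 -c "
from h import *
import cv2
need((125,0,216))
for n in ('scene','top','wrist'): cv2.imwrite(f'pics/{n}1.png',get_image(n)[:,:,::-1])
a=cv2.imread('pics/scene1.png')[70:270,170:370]; a=cv2.resize(a,(500,500)); b=cv2.imread('pics/wrist1.png')
b=cv2.resize(b,(300,188)); c=np.zeros((500,800,3),'u1'); c[:,:500]=a; c[:188,500:]=b; cv2.imwrite('pics/m1.png',c)"
```

```text
t 3.92 pos [ 649.7 -233.9  321.5] jarframe [134.1  16.3 321.5] psi 1.167 tilt [ 0.    -0.003] F [-1.2 -0.5  0.2] gap 0.1
shift mm [-16.1  -9.2 105.5] units [-0.27 -0.15  1.76]
```

View pics/m1.png

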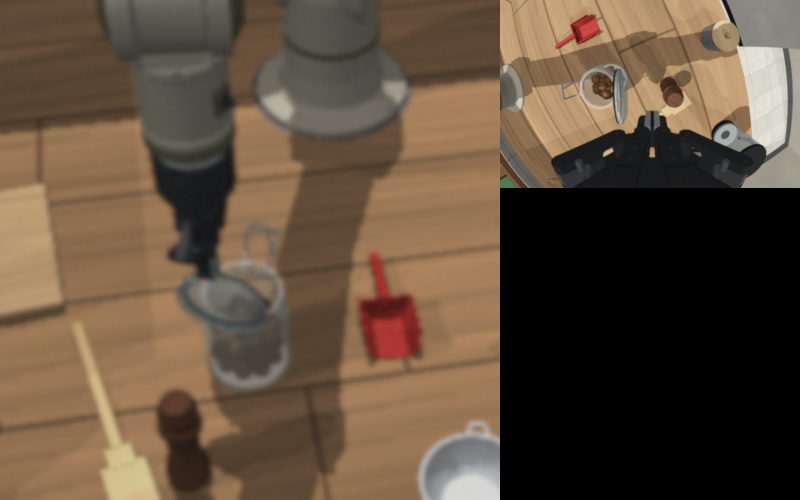

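View pics/wrist1.png

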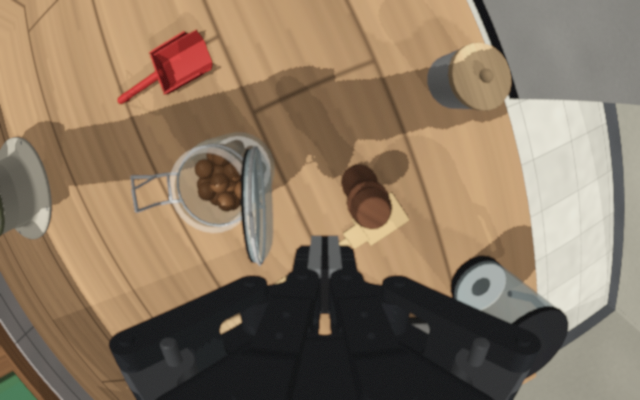

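```bash
cat >> h.py <<'E'
import cv2
def projw(s,P):
    c=camera_info("wrist"); R=rot(s); p=R.T@(np.asarray(P)-np.array(s["eef_pos"])); M=c["mount"]; p=M[:3,:3].T@(p-M[:3,3])
    rho=np.hypot(p[0],p[1]); t=np.arctan2(rho,p[2]); return np.array([c["cx"]+c["fx"]*t*p[0]/rho,c["cy"]+c["fy"]*t*p[1]/rho])
def overlay(im,f,th,a):
    im=np.ascontiguousarray(im)
    t=np.linspace(0,2*np.pi,60)
    def dr(pts,col):
        for P in pts:
            u=f(jar(J,P)); 
            if 0<=u[0]<640 and 0<=u[1]<400: im[int(round(u[1])),int(round(u[0]))]=col
    dr([(55*np.cos(k),55*np.sin(k),0) for k in t],(0,255,0))
    dr([(50*np.cos(k),50*np.sin(k),137) for k in t],(0,255,255))
    for h in (0,18):
        dr([(lambda q:(q[0],51*np.sin(k),q[2]))(lid(th,56+51*np.cos(k),h)) for k in t],(255,0,255))
    dr([lid(th,107,9)],(0,0,255)); dr([lev(a,45,k) for k in np.linspace(-21,21,12)],(0,0,255))
    return im
E
python3 -c "
from h import *
s=get_state()
a=overlay(cv2.imread('pics/wrist1.png'),lambda P:projw(s,P),1.684,0)[110:290,100:400]
b=overlay(cv2.imread('pics/top1.png'),lambda P:proj('top',P),1.684,0)[150:290,270:450]
cv2.imwrite('pics/o1.png',cv2.resize(a,None,fx=2.6,fy=2.6,interpolation=0))"
```

```text
(no output)
```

View pics/o1.png

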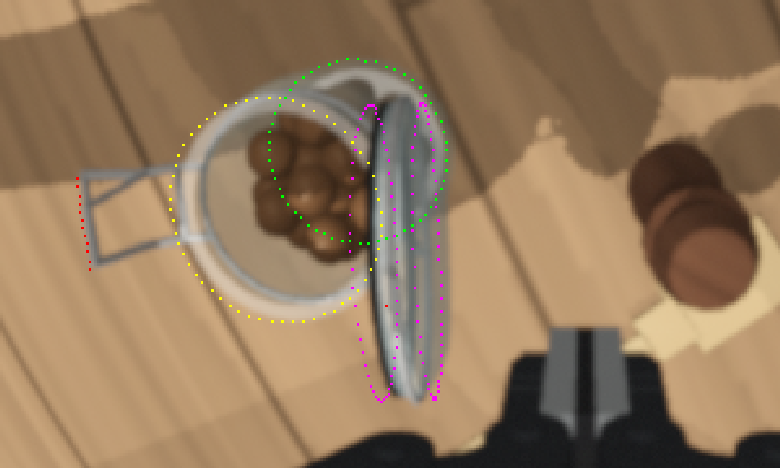

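```bash
sed -i 's/^J=.*/J=[519.75+2.3,-196.84-1.0,-.399]/' h.py; python3 -c "
from h import *
need((122,0,221))"
```

```text
t 4.08 pos [ 648.7 -236.8  321.5] jarframe [131.8  13.3 321.5] psi 1.163 tilt [-0.    -0.004] F [-0.7  0.2 -0.4] gap -0.3
shift mm [-13.   -9.9 100.5] units [-0.22 -0.16  1.68]
```

Emit:
{"api": "send_rows", "payload": {
  "series": [
    {"jaw": -1, "x": -0.1, "y": -0.05, "z": 0.3, "turn": -0.05},
    {"jaw": -1, "x": -0.1, "y": -0.05, "z": 0.45, "turn": 0},
    {"jaw": -1, "x": 0, "y": 0, "z": 0.45, "turn": 0},
    {"jaw": -1, "x": 0, "y": 0, "z": 0.4, "turn": 0},
    {"jaw": -1, "x": 0, "y": 0, "z": 0.2, "turn": 0},
    {"jaw": -1, "x": 0, "y": 0, "z": 0, "turn": 0}
  ]
}}

```text
t: 4.82
eef_pos: [633.8, -259.7, 212.1]
orientation: [0.004, 0.838, 0.545, -0.003]
force: [-0.1, -0.1, -0.2]
finger_gap: 0.0
```

```bash
python3 -c "
from h import *
need((96,0,221))"
```

```text
t 4.83 pos [ 633.8 -259.7  212.1] jarframe [127.  -13.6 212.1] psi 1.153 tilt [ 0.   -0.01] F [-0.1 -0.1 -0.2] gap 0.0
shift mm [ 12.9 -31.2  -9.2] units [ 0.22 -0.52 -0.15]
```

Emit:
{"api": "send_rows", "payload": {
  "series": [
    {"jaw": -1, "x": 0.1, "y": -0.15, "z": -0.07, "turn": -0.1},
    {"jaw": -1, "x": 0.1, "y": -0.15, "z": -0.07, "turn": 0},
    {"jaw": -1, "x": 0, "y": -0.1, "z": 0, "turn": 0},
    {"jaw": -1, "x": 0, "y": 0, "z": 0, "turn": 0}
  ]
}}

```text
t: 5.32
eef_pos: [616.2, -237.6, 224.2]
orientation: [0.006, 0.835, 0.551, -0.001]
force: [-0.5, 0.5, 0.4]
finger_gap: 0.4
```

```bash
python3 -c "
from h import *
need((88,0,221))"
```

```text
t 5.33 pos [ 616.2 -237.6  224.2] jarframe [ 1.022e+02 -1.000e-01  2.242e+02] psi 1.167 tilt [ 0.005 -0.012] F [-0.5  0.5  0.4] gap 0.4
shift mm [  0.  -14.2   3. ] units [ 0.   -0.24  0.05]
```

```bash
python3 -c "
from h import *
for th in np.arange(1.5,-.01,-.15):
    r=75+8*(1.5-th)/1.5; p=lid(th,r,18); print(round(th,2),'TCP X',round(p[0]+8,1),'Z',round(p[2]+11,1))"
```

```text
1.5 TCP X 76.6 Z 224.1
1.35 TCP X 65.0 Z 225.9
1.2 TCP X 53.0 Z 225.9
1.05 TCP X 41.1 Z 224.1
0.9 TCP X 29.5 Z 220.4
0.75 TCP X 18.5 Z 215.0
0.6 TCP X 8.3 Z 207.9
0.45 TCP X -0.7 Z 199.3
0.3 TCP X -8.4 Z 189.3
0.15 TCP X -14.6 Z 178.1
0.0 TCP X -19.0 Z 166.0
```

Emit:
{"api": "send_rows", "payload": {
  "series": [
    {"jaw": -1, "x": 0, "y": -0.1, "z": 0.02, "turn": 0},
    {"jaw": -1, "x": 0, "y": -0.1, "z": 0.02, "turn": 0},
    {"jaw": -1, "x": 0, "y": -0.08, "z": 0, "turn": 0}
  ]
}}

```text
t: 5.7
eef_pos: [601.3, -231.2, 222.2]
orientation: [0.007, 0.835, 0.551, -0.0]
force: [2.1, -0.7, 0.9]
finger_gap: -0.3
```

```bash
python3 -c "
from h import *
st()
for n in ('scene','wrist'): cv2.imwrite(f'pics/{n}2.png',get_image(n)[:,:,::-1])
a=cv2.imread('pics/scene2.png')[120:250,190:320]; a=cv2.resize(a,(390,390)); b=cv2.imread('pics/wrist2.png')[100:300,100:400]
b=cv2.resize(b,(410,273)); c=np.zeros((390,800,3),'u1'); c[:,:390]=a; c[:273,390:]=b; cv2.imwrite('pics/m2.png',c)"
```

```text
t 5.7 pos [ 601.3 -231.2  222.2] jarframe [ 86.    0.  222.2] psi 1.166 tilt [ 0.008 -0.013] F [ 2.1 -0.7  0.9] gap -0.3
```

View pics/m2.png

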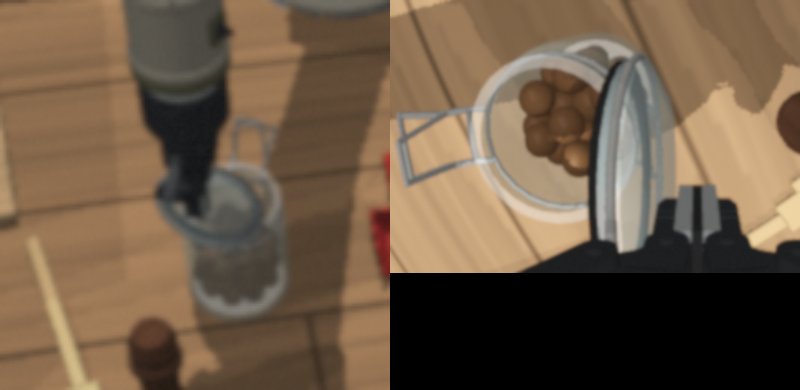

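Emit:
{"api": "send_rows", "payload": {
  "series": [
    {"jaw": -1, "x": 0, "y": -0.13, "z": -0.03, "turn": 0},
    {"jaw": -1, "x": 0, "y": -0.13, "z": -0.02, "turn": 0},
    {"jaw": -1, "x": 0, "y": -0.13, "z": 0, "turn": 0},
    {"jaw": -1, "x": 0, "y": -0.13, "z": 0, "turn": 0}
  ]
}}

```text
t: 6.3
eef_pos: [570.2, -218.1, 224.5]
orientation: [0.007, 0.835, 0.551, -0.001]
force: [1.7, 0.2, -0.6]
finger_gap: 0.2
```

```bash
python3 -c "
from h import *
need((41,0,223))"
```

```text
t 6.3 pos [ 570.2 -218.1  224.5] jarframe [ 52.3   0.  224.5] psi 1.166 tilt [ 0.006 -0.012] F [ 1.7  0.2 -0.6] gap 0.2
shift mm [ -0.1 -11.3   1.4] units [-0.   -0.19  0.02]
```

Emit:
{"api": "send_rows", "payload": {
  "series": [
    {"jaw": -1, "x": 0, "y": -0.13, "z": 0.02, "turn": 0},
    {"jaw": -1, "x": 0, "y": -0.13, "z": 0.04, "turn": 0},
    {"jaw": -1, "x": 0, "y": -0.13, "z": 0.06, "turn": 0},
    {"jaw": -1, "x": 0, "y": -0.12, "z": 0.07, "turn": 0}
  ]
}}

```text
t: 6.8
eef_pos: [540.0, -205.4, 212.4]
orientation: [0.007, 0.835, 0.551, -0.001]
force: [1.7, -0.5, 0.6]
finger_gap: -0.2
```

```bash
python3 -c "
from h import *
need((8,0,208))
for n in ('scene','wrist'): cv2.imwrite(f'pics/{n}3.png',get_image(n)[:,:,::-1])
a=cv2.imread('pics/scene3.png')[120:250,190:320]; a=cv2.resize(a,(390,390)); b=cv2.imread('pics/wrist3.png')[100:300,100:400]
b=cv2.resize(b,(410,273)); c=np.zeros((390,800,3),'u1'); c[:,:390]=a; c[:273,390:]=b; cv2.imwrite('pics/m3.png',c)"
```

```text
t 6.8 pos [ 540.  -205.4  212.4] jarframe [1.950e+01 1.000e-01 2.124e+02] psi 1.166 tilt [ 0.007 -0.012] F [ 1.7 -0.5  0.6] gap -0.2
shift mm [ -0.1 -11.6   4.3] units [-0.   -0.19  0.07]
```

View pics/m3.png

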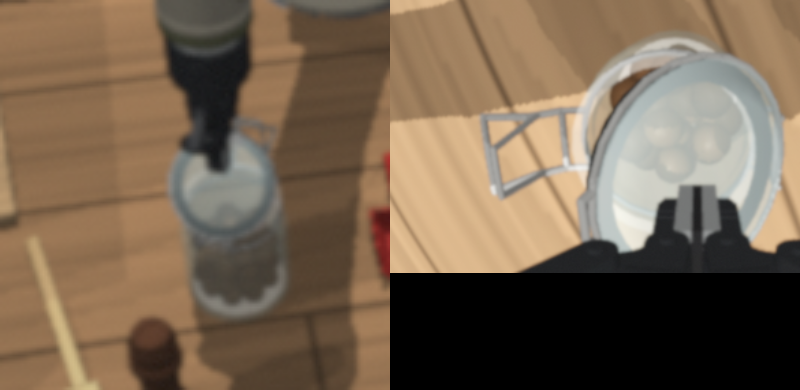

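Emit:
{"api": "send_rows", "payload": {
  "series": [
    {"jaw": -1, "x": 0, "y": -0.1, "z": 0.05, "turn": 0},
    {"jaw": -1, "x": 0, "y": -0.08, "z": 0.07, "turn": 0},
    {"jaw": -1, "x": 0, "y": -0.08, "z": 0.08, "turn": 0},
    {"jaw": -1, "x": 0, "y": -0.07, "z": 0.08, "turn": 0}
  ]
}}

```text
t: 7.4
eef_pos: [520.6, -197.2, 194.1]
orientation: [0.007, 0.835, 0.551, -0.001]
force: [0.3, 0.7, 0.8]
finger_gap: 0.0
```

```bash
python3 -c "
from h import *
need((-14,0,178))"
```

```text
t 7.4 pos [ 520.6 -197.2  194.1] jarframe [-1.600e+00  1.000e-01  1.941e+02] psi 1.166 tilt [ 0.006 -0.012] F [0.3 0.7 0.8] gap 0.0
shift mm [  0.  -12.6  16. ] units [ 0.   -0.21  0.27]
```

Now more slowly to the rim, mostly downward.

Emit:
{"api": "send_rows", "payload": {
  "series": [
    {"jaw": -1, "x": 0, "y": -0.07, "z": 0.06, "turn": 0},
    {"jaw": -1, "x": 0, "y": -0.07, "z": 0.06, "turn": 0},
    {"jaw": -1, "x": 0, "y": -0.05, "z": 0.06, "turn": 0},
    {"jaw": -1, "x": 0, "y": -0.04, "z": 0.06, "turn": 0}
  ]
}}

```text
t: 7.9
eef_pos: [506.8, -191.4, 178.3]
orientation: [0.006, 0.835, 0.551, -0.001]
force: [0.7, -0.8, 0.5]
finger_gap: 0.0
```

```bash
python3 -c "
from h import *
need((-19,0,166))
for n in ('scene','wrist'): cv2.imwrite(f'pics/{n}4.png',get_image(n)[:,:,::-1])
a=cv2.imread('pics/scene4.png')[120:250,190:320]; a=cv2.resize(a,(390,390)); b=cv2.imread('pics/wrist4.png')[100:300,100:400]
b=cv2.resize(b,(410,273)); c=np.zeros((390,800,3),'u1'); c[:,:390]=a; c[:273,390:]=b; cv2.imwrite('pics/m4.png',c)"
```

```text
t 7.9 pos [ 506.8 -191.4  178.3] jarframe [-16.5   0.  178.3] psi 1.166 tilt [ 0.005 -0.012] F [ 0.7 -0.8  0.5] gap 0.0
shift mm [ 0.1 -2.6 12.3] units [ 0.   -0.04  0.21]
```

View pics/m4.png

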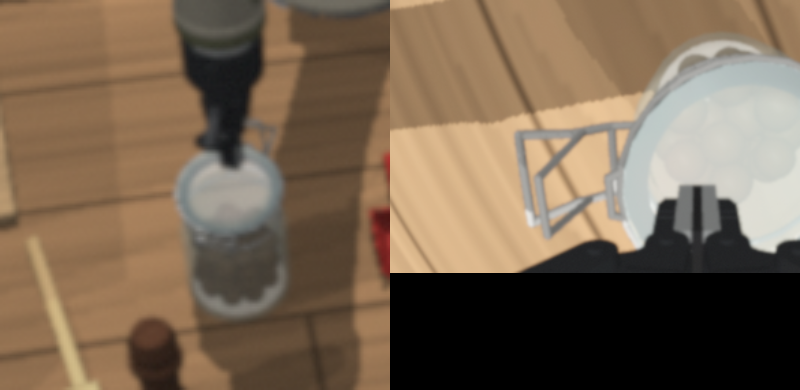

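Emit:
{"api": "send_rows", "payload": {
  "series": [
    {"jaw": -1, "x": 0, "y": -0.02, "z": 0.05, "turn": 0},
    {"jaw": -1, "x": 0, "y": -0.02, "z": 0.04, "turn": 0},
    {"jaw": -1, "x": 0, "y": 0, "z": 0.04, "turn": 0}
  ]
}}

```text
t: 8.38
eef_pos: [504.4, -190.5, 170.0]
orientation: [0.006, 0.835, 0.551, -0.001]
force: [0.4, -0.7, 1.5]
finger_gap: -0.2
```

Emit:
{"api": "send_rows", "payload": {
  "series": [
    {"jaw": -1, "x": 0, "y": 0, "z": 0.04, "turn": 0}
  ]
}}

```text
t: 8.5
eef_pos: [504.3, -190.5, 167.5]
orientation: [0.006, 0.835, 0.551, -0.001]
force: [-0.6, 0.1, -0.3]
finger_gap: -0.1
```

Emit:
{"api": "send_rows", "payload": {
  "series": [
    {"jaw": -1, "x": 0, "y": 0, "z": 0.04, "turn": 0}
  ]
}}

```text
t: 8.62
eef_pos: [504.4, -190.5, 165.6]
orientation: [0.006, 0.835, 0.551, -0.002]
force: [-8.4, 2.0, 34.9]
finger_gap: 0.1
```

Emit:
{"api": "send_rows", "payload": {
  "series": [
    {"jaw": -1, "x": 0, "y": 0, "z": 0, "turn": 0}
  ]
}}

```text
t: 8.75
eef_pos: [504.4, -190.6, 166.1]
orientation: [0.006, 0.835, 0.551, -0.002]
force: [-1.7, 0.9, 3.8]
finger_gap: 0.0
```

Emit:
{"api": "send_rows", "payload": {
  "series": [
    {"jaw": -1, "x": 0, "y": 0, "z": -0.2, "turn": 0},
    {"jaw": -1, "x": 0, "y": -0.3, "z": -0.3, "turn": 0},
    {"jaw": -1, "x": 0, "y": -0.4, "z": -0.2, "turn": 0},
    {"jaw": -1, "x": 0, "y": -0.4, "z": 0, "turn": 0}
  ]
}}

```text
t: 9.25
eef_pos: [444.1, -163.8, 210.2]
orientation: [0.007, 0.835, 0.55, -0.001]
force: [-0.1, -1.1, 0.9]
finger_gap: -0.1
```

```bash
python3 -c "
from h import *
s,R=st()
for n in ('scene','top','wrist'): cv2.imwrite(f'pics/{n}5.png',get_image(n)[:,:,::-1])
a=overlay(cv2.imread('pics/scene5.png'),lambda P:proj('scene',P),0,0)[120:240,200:320]; a=cv2.resize(a,(360,360),interpolation=0); b=overlay(cv2.imread('pics/wrist5.png'),lambda P:projw(s,P),0,0)[60:300,100:540]
b=cv2.resize(b,(440,240)); c=np.zeros((600,800,3),'u1'); c[:360,:360]=a; c[:240,360:]=b
a=cv2.imread('pics/scene5.png')[120:240,200:320];c[240:600,400:760]=cv2.resize(a,(360,360));cv2.imwrite('pics/m5.png',c)"
```

```text
t 9.25 pos [ 444.1 -163.8  210.2] jarframe [-85.    1.1 210.2] psi 1.166 tilt [ 0.007 -0.013] F [-0.1 -1.1  0.9] gap -0.1
```

View pics/m5.png

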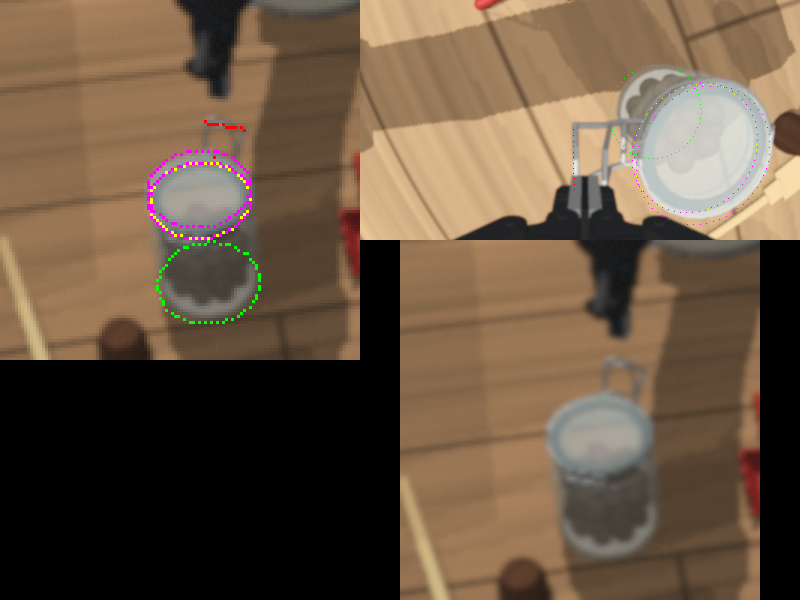

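Emit:
{"api": "send_rows", "payload": {
  "series": [
    {"jaw": -1, "x": 0, "y": -0.1, "z": 0.1, "turn": 0},
    {"jaw": -1, "x": 0, "y": 0, "z": 0.25, "turn": 0},
    {"jaw": -1, "x": 0, "y": 0, "z": 0.15, "turn": 0},
    {"jaw": -1, "x": 0, "y": 0, "z": 0.05, "turn": 0}
  ]
}}

```text
t: 9.9
eef_pos: [440.7, -162.6, 175.1]
orientation: [0.007, 0.835, 0.55, -0.0]
force: [0.4, -0.1, -0.1]
finger_gap: -0.0
```

```bash
python3 -c "
from h import *
s,R=st()
for a in np.arange(0,2.3,.2): print(round(a,2),np.round(lev(a),0)[[0,2]],end=' ')
for n in ('scene','wrist'): cv2.imwrite(f'pics/{n}6.png',get_image(n)[:,:,::-1])
a=cv2.imread('pics/scene6.png')[120:240,200:320]; a=cv2.resize(a,(360,360)); b=cv2.imread('pics/wrist6.png')[100:300,200:420]
b=cv2.resize(b,(440,400)); c=np.zeros((400,800,3),'u1'); c[:360,:360]=a; c[:400,360:]=b
cv2.imwrite('pics/m6.png',c)"
```

```text
t 9.9 pos [ 440.7 -162.6  175.1] jarframe [-88.7   0.9 175.1] psi 1.166 tilt [ 0.007 -0.012] F [ 0.4 -0.1 -0.1] gap -0.0
0.0 [-92. 150.] 0.2 [-98. 143.] 0.4 [-102.  135.] 0.6 [-104.  126.] 0.8 [-105.  117.] 1.0 [-104.  108.] 1.2 [-101.  100.] 1.4 [-97.  92.] 1.6 [-91.  85.] 1.8 [-84.  80.] 2.0 [-76.  76.] 2.2 [-67.  74.]
```

View pics/m6.png

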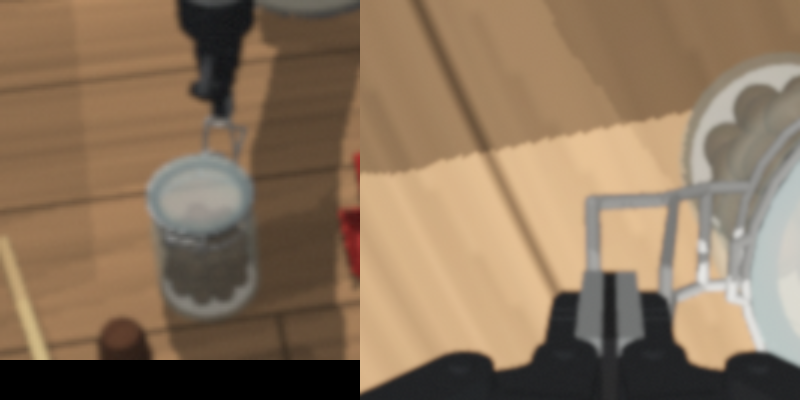

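Emit:
{"api": "send_rows", "payload": {
  "series": [
    {"jaw": -1, "x": 0, "y": -0.1, "z": 0.02, "turn": 0},
    {"jaw": -1, "x": 0, "y": -0.04, "z": 0.1, "turn": 0},
    {"jaw": -1, "x": 0, "y": -0.02, "z": 0.1, "turn": 0},
    {"jaw": -1, "x": 0, "y": -0.04, "z": 0.1, "turn": 0}
  ]
}}

```text
t: 10.5
eef_pos: [429.3, -157.9, 155.8]
orientation: [0.008, 0.835, 0.55, 0.0]
force: [-4.2, 1.5, 4.7]
finger_gap: 0.2
```

```bash
python3 -c "
from h import *
s,R=st()"
```

```text
t 10.5 pos [ 429.3 -157.9  155.8] jarframe [-101.     0.8  155.8] psi 1.165 tilt [ 0.009 -0.013] F [-4.2  1.5  4.7] gap 0.2
```

Emit:
{"api": "send_rows", "payload": {
  "series": [
    {"jaw": -1, "x": 0, "y": 0, "z": -0.1, "turn": 0},
    {"jaw": -1, "x": 0, "y": 0, "z": -0.1, "turn": 0}
  ]
}}

```text
t: 10.75
eef_pos: [428.8, -157.4, 167.7]
orientation: [0.007, 0.835, 0.551, -0.001]
force: [0.3, -0.3, 0.8]
finger_gap: 0.3
```

```bash
python3 -c "
from h import *
s,R=st()
for n in ('scene','wrist'): cv2.imwrite(f'pics/{n}7.png',get_image(n)[:,:,::-1])
a=overlay(cv2.imread('pics/scene7.png'),lambda P:proj('scene',P),0,0.)[120:240,200:320]; a=cv2.resize(a,(360,360),interpolation=0); b=cv2.imread('pics/wrist7.png')[100:300,200:420]
b=cv2.resize(b,(440,400)); c=np.zeros((400,800,3),'u1'); c[:360,:360]=a; c[:400,360:]=b
cv2.imwrite('pics/m7.png',c)"
```

```text
t 10.75 pos [ 428.8 -157.4  167.7] jarframe [-101.7    1.   167.7] psi 1.166 tilt [ 0.007 -0.013] F [ 0.3 -0.3  0.8] gap 0.3
```

View pics/m7.png

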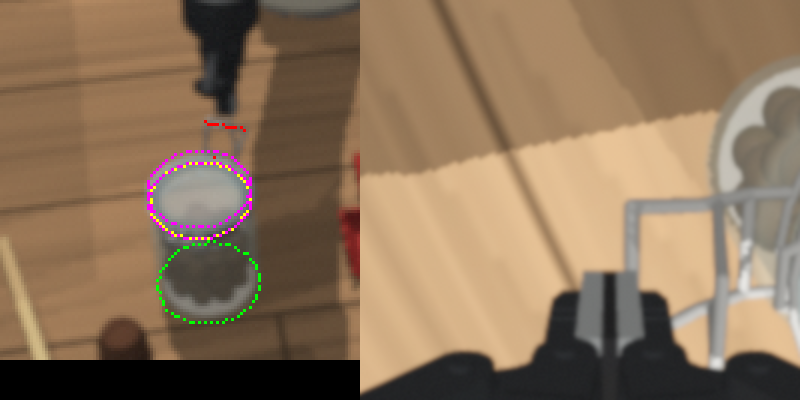

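Emit:
{"api": "send_rows", "payload": {
  "series": [
    {"jaw": -1, "x": 0, "y": 0.1, "z": 0, "turn": 0},
    {"jaw": -1, "x": 0, "y": 0.05, "z": 0.02, "turn": 0},
    {"jaw": -1, "x": 0, "y": 0, "z": 0.04, "turn": 0},
    {"jaw": -1, "x": 0, "y": -0.02, "z": 0.06, "turn": 0},
    {"jaw": -1, "x": 0, "y": -0.03, "z": 0.06, "turn": 0}
  ]
}}

```text
t: 11.48
eef_pos: [435.7, -160.7, 157.0]
orientation: [0.008, 0.835, 0.55, 0.0]
force: [0.2, -0.4, 0.6]
finger_gap: -0.1
```

```bash
python3 -c "
from h import *
s,R=st()"
```

```text
t 11.47 pos [ 435.7 -160.7  157. ] jarframe [-94.    0.7 157. ] psi 1.165 tilt [ 0.01  -0.013] F [ 0.2 -0.4  0.6] gap -0.1
```

```bash
cat > look.py <<'E'
from h import *
import sys
k=sys.argv[1]; th=float(sys.argv[2]); a0=float(sys.argv[3]); s,R=st()
for n in ('scene','wrist'): cv2.imwrite(f'pics/{n}{k}.png',get_image(n)[:,:,::-1])
a=overlay(cv2.imread(f'pics/scene{k}.png'),lambda P:proj('scene',P),th,a0) if a0>=0 else cv2.imread(f'pics/scene{k}.png')
a=a[120:240,200:320]; a=cv2.resize(a,(360,360),interpolation=0 if a0>=0 else 2); b=cv2.imread(f'pics/wrist{k}.png')[100:300,200:420]
b=cv2.resize(b,(440,400)); c=np.zeros((400,800,3),'u1'); c[:360,:360]=a; c[:400,360:]=b
cv2.imwrite(f'pics/m{k}.png',c)
E
python3 look.py 8 0 -1
```

```text
t 11.47 pos [ 435.7 -160.7  157. ] jarframe [-94.    0.7 157. ] psi 1.165 tilt [ 0.01  -0.013] F [ 0.2 -0.4  0.6] gap -0.1
```

View pics/m8.png

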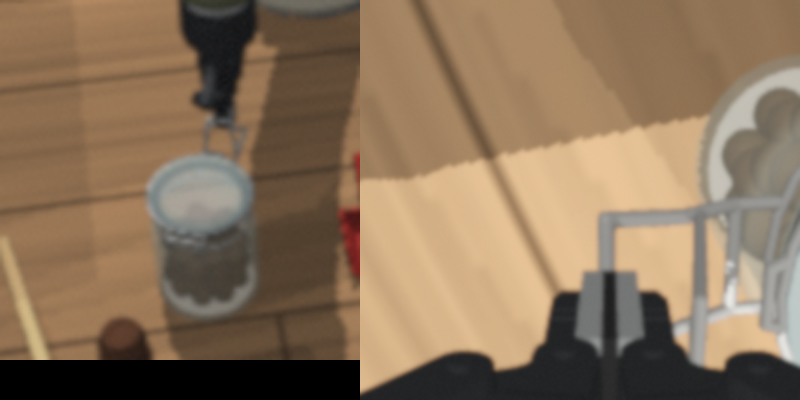

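Emit:
{"api": "send_rows", "payload": {
  "series": [
    {"jaw": -1, "x": 0, "y": -0.06, "z": 0.08, "turn": 0},
    {"jaw": -1, "x": 0, "y": -0.05, "z": 0.09, "turn": 0},
    {"jaw": -1, "x": 0, "y": -0.03, "z": 0.1, "turn": 0},
    {"jaw": -1, "x": 0, "y": -0.02, "z": 0.1, "turn": 0}
  ]
}}

```text
t: 12.08
eef_pos: [426.8, -156.8, 133.6]
orientation: [0.008, 0.835, 0.55, 0.001]
force: [0.9, -0.6, 0.6]
finger_gap: 0.0
```

```bash
python3 look.py 9 0 -1
```

```text
t 12.07 pos [ 426.8 -156.8  133.6] jarframe [-103.7    0.8  133.6] psi 1.165 tilt [ 0.011 -0.013] F [ 0.9 -0.6  0.6] gap 0.0
```

View pics/m9.png

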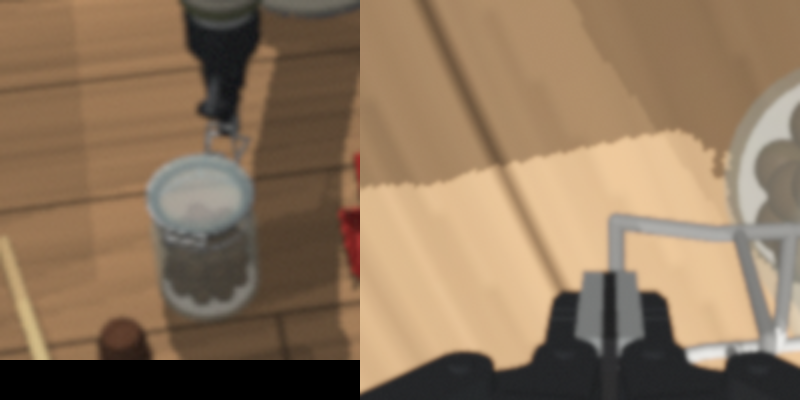

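Emit:
{"api": "send_rows", "payload": {
  "series": [
    {"jaw": -1, "x": 0, "y": 0, "z": 0.1, "turn": 0},
    {"jaw": -1, "x": 0, "y": 0.01, "z": 0.11, "turn": 0},
    {"jaw": -1, "x": 0, "y": 0.03, "z": 0.11, "turn": 0},
    {"jaw": -1, "x": 0, "y": 0.04, "z": 0.1, "turn": 0}
  ]
}}

```text
t: 12.68
eef_pos: [431.9, -159.1, 106.8]
orientation: [0.008, 0.835, 0.55, 0.001]
force: [1.5, -0.9, 2.6]
finger_gap: -0.2
```

```bash
python3 look.py 10 0 -1
```

```text
t 12.68 pos [ 431.9 -159.1  106.8] jarframe [-98.2   0.7 106.8] psi 1.165 tilt [ 0.01  -0.013] F [ 1.5 -0.9  2.6] gap -0.2
```

View pics/m10.png

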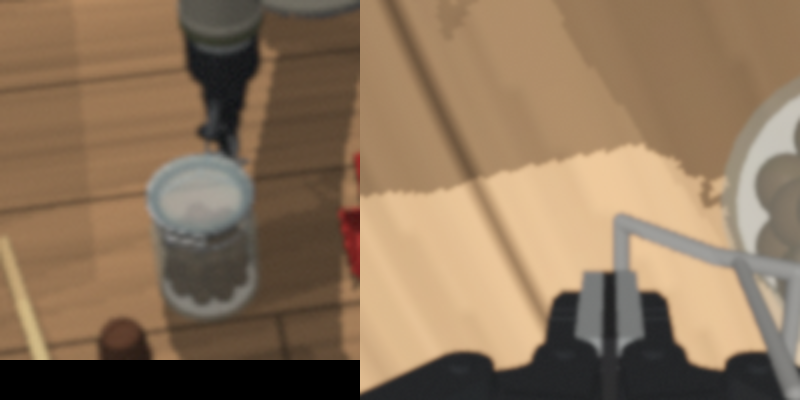

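Emit:
{"api": "send_rows", "payload": {
  "series": [
    {"jaw": -1, "x": 0, "y": 0.04, "z": 0.06, "turn": 0},
    {"jaw": -1, "x": 0, "y": 0.04, "z": 0.06, "turn": 0},
    {"jaw": -1, "x": 0, "y": 0.02, "z": 0, "turn": 0}
  ]
}}

```text
t: 13.15
eef_pos: [437.4, -161.7, 99.0]
orientation: [0.008, 0.835, 0.55, 0.0]
force: [-0.1, -0.5, 0.3]
finger_gap: 0.2
```

Emit:
{"api": "send_rows", "payload": {
  "series": [
    {"jaw": -1, "x": 0, "y": -0.15, "z": -0.2, "turn": 0},
    {"jaw": -0.5, "x": 0, "y": -0.3, "z": -0.2, "turn": 0},
    {"jaw": 0.06, "x": 0, "y": -0.2, "z": -0.1, "turn": 0},
    {"jaw": 0.06, "x": 0, "y": 0, "z": 0, "turn": 0},
    {"jaw": 0.06, "x": 0, "y": 0, "z": 0, "turn": 0},
    {"jaw": 0.06, "x": 0, "y": 0, "z": 0, "turn": 0}
  ]
}}

```text
t: 13.9
eef_pos: [397.6, -144.8, 131.3]
orientation: [0.008, 0.835, 0.55, 0.0]
force: [-0.1, 0.5, -0.0]
finger_gap: 45.1
```

```bash
python3 look.py 11 0 -1
```

```text
t 13.9 pos [ 397.6 -144.8  131.3] jarframe [-135.3    0.5  131.3] psi 1.165 tilt [ 0.009 -0.014] F [-0.1  0.5 -0. ] gap 45.1
```

View pics/m11.png

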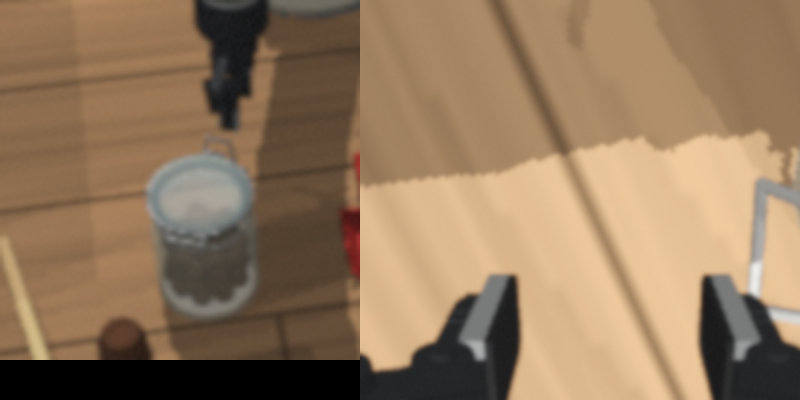

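Emit:
{"api": "send_rows", "payload": {
  "series": [
    {"jaw": 0.4, "x": 0, "y": -0.12, "z": 0, "turn": 0},
    {"jaw": 0.4, "x": 0, "y": 0, "z": 0.1, "turn": 0},
    {"jaw": 0.4, "x": 0, "y": 0, "z": 0, "turn": 0}
  ]
}}

```text
t: 14.38
eef_pos: [390.6, -141.8, 124.2]
orientation: [0.008, 0.835, 0.55, -0.0]
force: [-0.5, 0.0, -0.6]
finger_gap: 59.7
```

```bash
python3 look.py 12 0 -1
```

```text
t 14.38 pos [ 390.6 -141.8  124.2] jarframe [-142.9    0.5  124.2] psi 1.165 tilt [ 0.008 -0.013] F [-0.5  0.  -0.6] gap 59.7
```

View pics/m12.png

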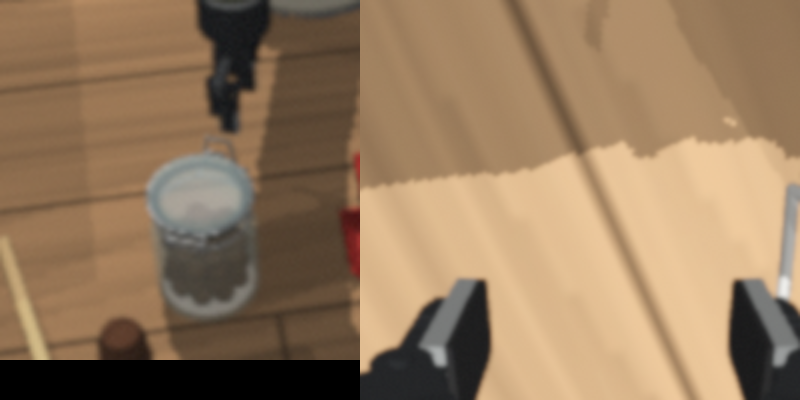

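Emit:
{"api": "send_rows", "payload": {
  "series": [
    {"jaw": 0.4, "x": 0, "y": 0, "z": 0.2, "turn": 0},
    {"jaw": 0.4, "x": 0, "y": 0, "z": 0.2, "turn": 0},
    {"jaw": 0.4, "x": 0, "y": 0, "z": 0.2, "turn": 0},
    {"jaw": 0.4, "x": 0, "y": 0, "z": 0.1, "turn": 0},
    {"jaw": 0.4, "x": 0, "y": 0, "z": 0, "turn": 0}
  ]
}}

```text
t: 15.1
eef_pos: [392.2, -142.7, 81.7]
orientation: [0.008, 0.835, 0.55, 0.0]
force: [-0.2, 0.4, -0.6]
finger_gap: 59.6
```

```bash
python3 look.py 13 0 -1
```

```text
t 15.1 pos [ 392.2 -142.7   81.7] jarframe [-141.1    0.4   81.7] psi 1.165 tilt [ 0.01  -0.014] F [-0.2  0.4 -0.6] gap 59.6
```

View pics/wrist13.png

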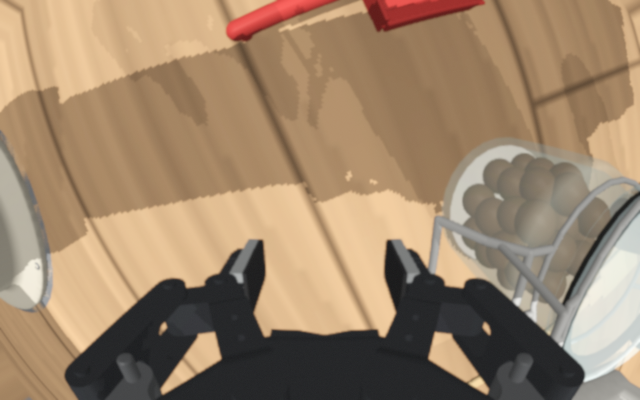

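Emit:
{"api": "send_rows", "payload": {
  "series": [
    {"jaw": 0.4, "x": 0, "y": -0.03, "z": -0.4, "turn": 0},
    {"jaw": 0.4, "x": 0, "y": 0, "z": -0.5, "turn": 0},
    {"jaw": 0, "x": 0, "y": 0, "z": -0.2, "turn": -1},
    {"jaw": -0.4, "x": 0, "y": 0, "z": 0, "turn": -1},
    {"jaw": -0.4, "x": 0, "y": 0, "z": 0, "turn": -1},
    {"jaw": -0.4, "x": 0, "y": 0, "z": 0, "turn": -1},
    {"jaw": -0.4, "x": 0, "y": 0, "z": 0, "turn": -1},
    {"jaw": -0.4, "x": 0, "y": 0, "z": 0, "turn": -1},
    {"jaw": -0.4, "x": 0, "y": 0, "z": 0, "turn": -1}
  ]
}}

```text
t: 16.32
eef_pos: [389.8, -142.4, 155.0]
orientation: [0.012, 0.528, 0.849, -0.004]
force: [0.7, -0.4, 0.2]
finger_gap: 25.7
```

```bash
python3 -c "
from h import *
s,R=st(); print(s['q'].round(2), 'turn units', (R and 0) if 0 else '', round(-(np.pi-.399-np.arctan2(R[1,0],R[0,0]))/.12,2))"
```

```text
t 16.32 pos [ 389.8 -142.4  155. ] jarframe [-143.4   -0.2  155. ] psi 2.03 tilt [ 0.016 -0.019] F [ 0.7 -0.4  0.2] gap 25.7
[ 0.61  0.43 -0.55  2.36  0.56  0.45  0.06] turn units  -5.94
```

Emit:
{"api": "send_rows", "payload": {
  "series": [
    {"jaw": -0.4, "x": 0, "y": 0, "z": 0, "turn": -1},
    {"jaw": -0.4, "x": 0, "y": 0, "z": 0, "turn": -1},
    {"jaw": -0.4, "x": 0, "y": 0, "z": 0, "turn": -1},
    {"jaw": -0.4, "x": 0, "y": 0, "z": 0, "turn": -1},
    {"jaw": -0.4, "x": 0, "y": 0, "z": 0, "turn": -1},
    {"jaw": -0.4, "x": 0, "y": 0, "z": 0, "turn": -0.8},
    {"jaw": -0.4, "x": 0, "y": 0, "z": 0, "turn": 0}
  ]
}}

```text
t: 17.2
eef_pos: [389.2, -144.1, 158.4]
orientation: [0.012, 0.196, 0.98, -0.01]
force: [-0.1, 0.3, 0.4]
finger_gap: 25.2
```

```bash
python3 look.py 14 0 -1;python3 -c "
from h import *
need((-117,0,97))
print(get_state()['q'].round(2))"
```

```text
t 17.2 pos [ 389.2 -144.1  158.4] jarframe [-143.3   -2.1  158.4] psi 2.747 tilt [ 0.02  -0.024] F [-0.1  0.3  0.4] gap 25.2
t 17.3 pos [ 389.2 -144.1  158.4] jarframe [-143.3   -2.1  158.4] psi 2.745 tilt [ 0.02  -0.024] F [-0.   0.3  0.3] gap 25.3
shift mm [-24.6   2.9  62. ] units [-0.41  0.05  1.03]
[ 0.76  0.46 -0.75  2.35  0.71  0.53  0.61]
```

View pics/wrist14.png

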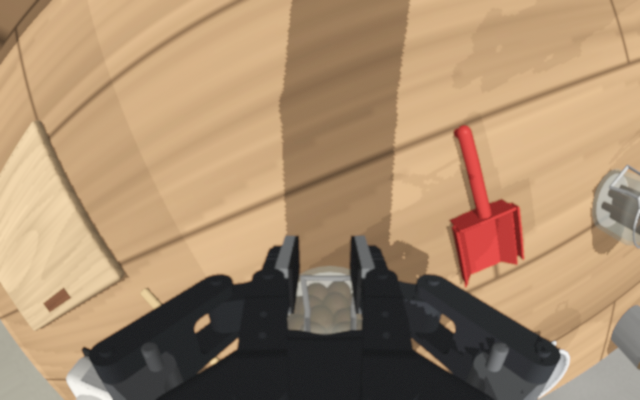

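Emit:
{"api": "send_rows", "payload": {
  "series": [
    {"jaw": -0.4, "x": -0.05, "y": 0.03, "z": 0.25, "turn": 0},
    {"jaw": -0.4, "x": -0.1, "y": 0.02, "z": 0.3, "turn": 0},
    {"jaw": -0.4, "x": -0.1, "y": 0, "z": 0.25, "turn": 0},
    {"jaw": -0.4, "x": 0, "y": 0, "z": 0.1, "turn": 0},
    {"jaw": -0.4, "x": 0, "y": 0, "z": 0, "turn": 0}
  ]
}}

```text
t: 17.92
eef_pos: [406.0, -149.0, 104.5]
orientation: [0.013, 0.201, 0.979, -0.011]
force: [-0.2, 0.0, 0.6]
finger_gap: 26.1
```

```bash
python3 -c "
from h import *
need((-76,0,97))"
```

```text
t 17.93 pos [ 406.  -149.   104.5] jarframe [-1.260e+02 -1.000e-01  1.045e+02] psi 2.737 tilt [ 0.021 -0.027] F [-0.2  0.   0.6] gap 26.1
shift mm [-49.7   0.5   9. ] units [-0.83  0.01  0.15]
```

Emit:
{"api": "send_rows", "payload": {
  "series": [
    {"jaw": -0.4, "x": -0.1, "y": 0, "z": 0.1, "turn": 0},
    {"jaw": -0.4, "x": -0.12, "y": 0, "z": 0.03, "turn": 0},
    {"jaw": -0.4, "x": -0.1, "y": 0, "z": 0, "turn": 0},
    {"jaw": -0.4, "x": -0.08, "y": 0, "z": 0, "turn": 0}
  ]
}}

```text
t: 18.42
eef_pos: [429.9, -159.5, 98.1]
orientation: [0.014, 0.202, 0.979, -0.011]
force: [-1.0, 0.6, -0.2]
finger_gap: 25.6
```

```bash
python3 look.py 15 0 1.6; python3 -c "
from h import *
need((-76,0,97))"
```

```text
t 18.43 pos [ 429.9 -159.5   98.1] jarframe [-99.8  -0.5  98.1] psi 2.736 tilt [ 0.023 -0.028] F [-1.   0.6 -0.2] gap 25.6
t 18.52 pos [ 429.9 -159.6   98.1] jarframe [-99.7  -0.5  98.1] psi 2.735 tilt [ 0.023 -0.027] F [-0.1 -0.8  0.1] gap 25.6
shift mm [-23.7   0.7   1.8] units [-0.39  0.01  0.03]
```

View pics/m15.png

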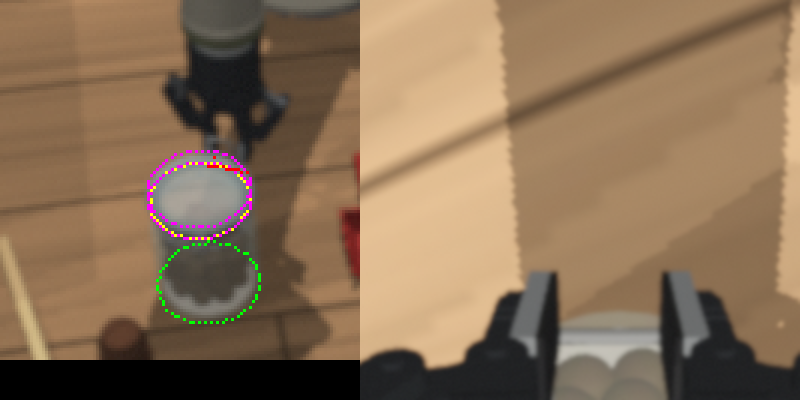

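Emit:
{"api": "send_rows", "payload": {
  "series": [
    {"jaw": -0.4, "x": -0.09, "y": 0, "z": 0, "turn": 0},
    {"jaw": -0.4, "x": -0.09, "y": 0, "z": 0, "turn": 0}
  ]
}}

```text
t: 18.77
eef_pos: [439.1, -163.9, 98.4]
orientation: [0.013, 0.202, 0.979, -0.011]
force: [-1.8, 1.0, -0.4]
finger_gap: 25.4
```

Emit:
{"api": "send_rows", "payload": {
  "series": [
    {"jaw": -0.4, "x": -0.08, "y": 0, "z": 0, "turn": 0}
  ]
}}

```text
t: 18.9
eef_pos: [443.3, -165.8, 98.4]
orientation: [0.013, 0.202, 0.979, -0.011]
force: [-2.2, 1.3, -0.7]
finger_gap: 25.4
```

```bash
python3 look.py 16 0 -1
```

```text
t 18.9 pos [ 443.3 -165.8   98.4] jarframe [-85.   -1.1  98.4] psi 2.735 tilt [ 0.021 -0.027] F [-2.2  1.3 -0.7] gap 25.4
```

View pics/m16.png

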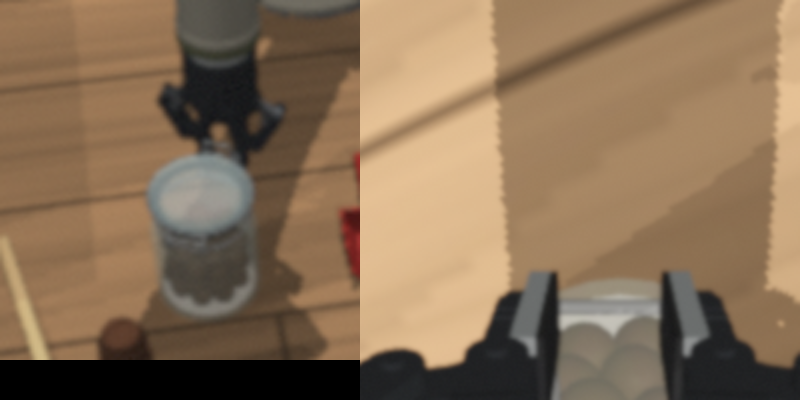

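View pics/wrist16.png

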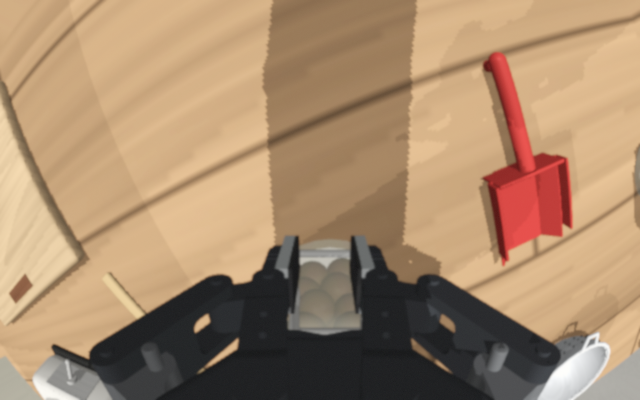

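Emit:
{"api": "send_rows", "payload": {
  "series": [
    {"jaw": -0.4, "x": -0.08, "y": 0, "z": 0, "turn": 0}
  ]
}}

```text
t: 19.12
eef_pos: [447.8, -167.7, 98.5]
orientation: [0.013, 0.202, 0.979, -0.011]
force: [-2.6, 1.0, -0.2]
finger_gap: 25.9
```

Emit:
{"api": "send_rows", "payload": {
  "series": [
    {"jaw": -0.4, "x": -0.06, "y": 0, "z": 0, "turn": 0}
  ]
}}

```text
t: 19.25
eef_pos: [451.1, -169.2, 98.5]
orientation: [0.013, 0.202, 0.979, -0.011]
force: [-3.1, 1.7, -1.0]
finger_gap: 26.0
```

```bash
python3 look.py 17 0 2.29
```

```text
t 19.25 pos [ 451.1 -169.2   98.5] jarframe [-76.5  -1.2  98.5] psi 2.735 tilt [ 0.02  -0.027] F [-3.1  1.7 -1. ] gap 26.0
```

View pics/m17.png

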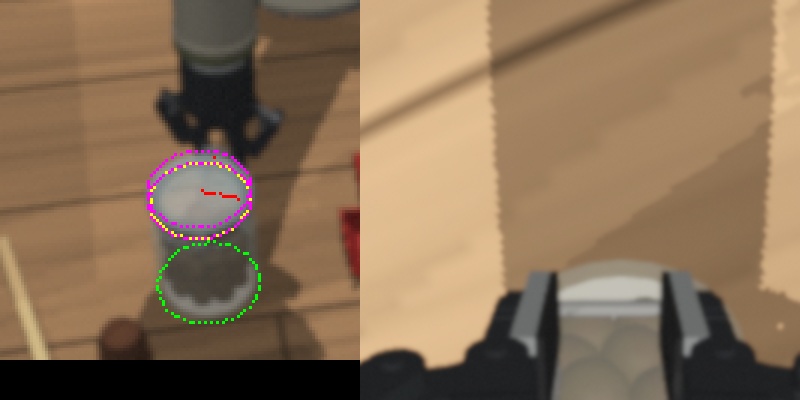

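Emit:
{"api": "send_rows", "payload": {
  "series": [
    {"jaw": -0.4, "x": -0.03, "y": 0, "z": 0, "turn": 0}
  ]
}}

```text
t: 19.48
eef_pos: [452.9, -170.0, 98.5]
orientation: [0.013, 0.202, 0.979, -0.011]
force: [-2.2, 1.2, -1.8]
finger_gap: 25.7
```

Emit:
{"api": "send_rows", "payload": {
  "series": [
    {"jaw": -0.4, "x": -0.03, "y": 0, "z": 0, "turn": 0}
  ]
}}

```text
t: 19.6
eef_pos: [454.5, -170.7, 98.5]
orientation: [0.013, 0.202, 0.979, -0.011]
force: [-2.8, 2.3, -1.9]
finger_gap: 25.7
```

```bash
python3 look.py 18 0 2.29
```

```text
t 19.6 pos [ 454.5 -170.7   98.5] jarframe [-72.8  -1.2  98.5] psi 2.735 tilt [ 0.02  -0.027] F [-2.8  2.3 -1.9] gap 25.7
```

View pics/m18.png

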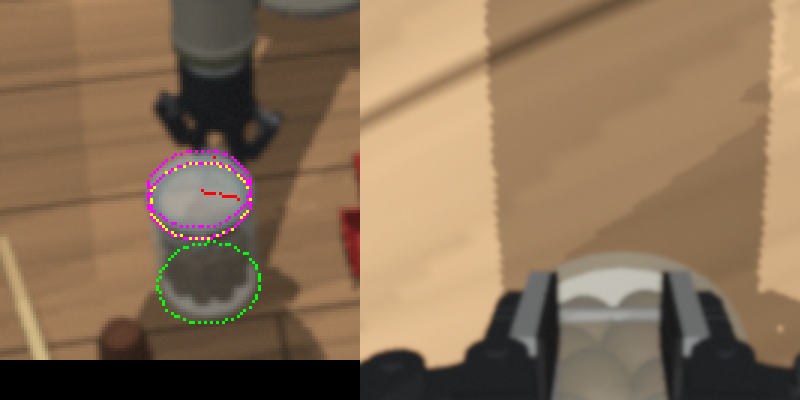

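Emit:
{"api": "send_rows", "payload": {
  "series": [
    {"jaw": -0.4, "x": -0.03, "y": 0, "z": 0, "turn": 0}
  ]
}}

```text
t: 19.82
eef_pos: [456.0, -171.4, 98.5]
orientation: [0.012, 0.202, 0.979, -0.011]
force: [-5.5, 2.2, 0.0]
finger_gap: 25.6
```

Emit:
{"api": "send_rows", "payload": {
  "series": [
    {"jaw": -0.4, "x": -0.03, "y": 0, "z": 0, "turn": 0}
  ]
}}

```text
t: 19.95
eef_pos: [456.4, -172.0, 98.4]
orientation: [0.011, 0.202, 0.979, -0.012]
force: [-8.5, 3.4, 2.1]
finger_gap: 25.7
```

```bash
python3 look.py 19 0 2.29; python3 -c "
from h import *
s=get_state()
b=overlay(cv2.imread('pics/wrist19.png'),lambda P:projw(s,P),0,2.29)[200:340,230:430]
cv2.imwrite('pics/o19.png',cv2.resize(b,(800,560),interpolation=0))"
```

```text
t 19.95 pos [ 456.4 -172.    98.4] jarframe [-70.5  -1.7  98.4] psi 2.735 tilt [ 0.017 -0.027] F [-8.5  3.4  2.1] gap 25.7
```

View pics/o19.png

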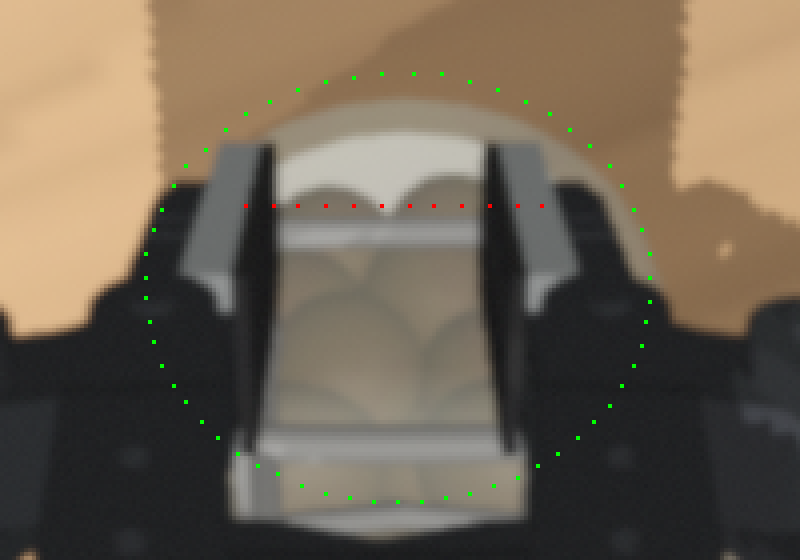

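Emit:
{"api": "send_rows", "payload": {
  "series": [
    {"jaw": -0.4, "x": 0.15, "y": 0, "z": 0, "turn": 0},
    {"jaw": -0.4, "x": 0.4, "y": 0, "z": 0, "turn": 0},
    {"jaw": -0.4, "x": 0.5, "y": 0, "z": -0.1, "turn": 0},
    {"jaw": -0.4, "x": 0.2, "y": 0, "z": -0.5, "turn": 0},
    {"jaw": -0.4, "x": 0, "y": 0, "z": -0.6, "turn": 0},
    {"jaw": -0.4, "x": 0, "y": 0, "z": -0.6, "turn": 0},
    {"jaw": -0.4, "x": 0, "y": 0, "z": 0, "turn": 0}
  ]
}}

```text
t: 20.92
eef_pos: [386.7, -137.8, 208.4]
orientation: [0.016, 0.201, 0.979, -0.011]
force: [-0.4, -0.6, -1.1]
finger_gap: 25.4
```

```bash
python3 look.py 20 0 2.29; python3 -c "
from h import *
s=get_state()
cv2.imwrite('pics/top20.png',get_image('top')[:,:,::-1])
b=overlay(cv2.imread('pics/wrist20.png'),lambda P:projw(s,P),0,2.29)[200:340,230:430]
t=overlay(cv2.imread('pics/top20.png'),lambda P:proj('top',P),0,2.29)[180:280,300:400]
sc=cv2.imread('pics/scene20.png')[120:240,200:320]
c=np.zeros((600,800,3),'u1');c[:300,:428]=cv2.resize(b,(428,300),interpolation=0);c[300:,:300]=cv2.resize(t,(300,300),interpolation=0);c[300:,300:600]=cv2.resize(sc,(300,300));c[:300,500:]=cv2.resize(overlay(cv2.imread('pics/scene20.png'),lambda P:proj('scene',P),0,2.29)[120:240,200:320],(300,300),interpolation=0)
cv2.imwrite('pics/o20.png',c)"
```

```text
t 20.93 pos [ 386.7 -137.8  208.4] jarframe [-148.     2.8  208.4] psi 2.738 tilt [ 0.027 -0.028] F [-0.4 -0.6 -1.1] gap 25.4Traceback (most recent call last):
  File "<string>", line 5, in <module>
    b=overlay(cv2.imread('pics/wrist20.png'),lambda P:projw(s,P),0,2.29)[200:340,230:430]
      ~~~~~~~^^^^^^^^^^^^^^^^^^^^^^^^^^^^^^^^^^^^^^^^^^^^^^^^^^^^^^^^^^^
  File "h.py", line 33, in overlay
    dr([(lambda q:(q[0],51*np.sin(k),q[2]))(lid(th,56+51*np.cos(k),h)) for k in t],(255,0,255))
    ~~^^^^^^^^^^^^^^^^^^^^^^^^^^^^^^^^^^^^^^^^^^^^^^^^^^^^^^^^^^^^^^^^^^^^^^^^^^^^^^^^^^^^^^^^^
  File "h.py", line 29, in dr
    if 0<=u[0]<640 and 0<=u[1]<400: im[int(round(u[1])),int(round(u[0]))]=col
                                    ~~^^^^^^^^^^^^^^^^^^^^^^^^^^^^^^^^^^^
IndexError: index 400 is out of bounds for axis 0 with size 400
```

View pics/wrist20.png

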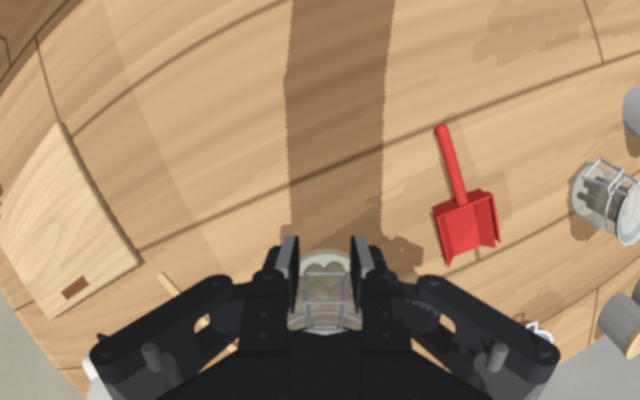

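Emit:
{"api": "send_rows", "payload": {
  "series": [
    {"jaw": -1, "x": 0, "y": 0, "z": 0, "turn": 1},
    {"jaw": -1, "x": 0, "y": 0, "z": 0, "turn": 1},
    {"jaw": -1, "x": 0, "y": 0, "z": 0, "turn": 1},
    {"jaw": -1, "x": 0, "y": 0, "z": 0, "turn": 1},
    {"jaw": -1, "x": 0, "y": 0, "z": 0, "turn": 1},
    {"jaw": -1, "x": 0, "y": 0, "z": 0, "turn": 1},
    {"jaw": -1, "x": 0, "y": 0, "z": 0, "turn": 1},
    {"jaw": -1, "x": 0, "y": 0, "z": 0, "turn": 1},
    {"jaw": -1, "x": 0, "y": 0, "z": 0.3, "turn": 1},
    {"jaw": -1, "x": 0, "y": 0, "z": 0.3, "turn": 1}
  ]
}}

```text
t: 22.32
eef_pos: [382.6, -137.5, 158.8]
orientation: [0.011, 0.73, 0.683, -0.004]
force: [0.2, -0.2, -0.7]
finger_gap: -0.3
```

Emit:
{"api": "send_rows", "payload": {
  "series": [
    {"jaw": -1, "x": 0, "y": 0, "z": 0.3, "turn": 1},
    {"jaw": -1, "x": 0.3, "y": 0, "z": 0.2, "turn": 1},
    {"jaw": -1, "x": 0.3, "y": 0, "z": 0.1, "turn": 1},
    {"jaw": -1, "x": 0, "y": 0, "z": 0, "turn": 0}
  ]
}}

```text
t: 22.82
eef_pos: [389.7, -101.8, 116.0]
orientation: [0.009, 0.843, 0.537, -0.006]
force: [-0.3, -0.4, 0.8]
finger_gap: -0.1
```

```bash
sed -i 's/0<=u\[0\]<640 and 0<=u\[1\]<400/0<=u[0]<639 and 0<=u[1]<399/' h.py; python3 look.py 21 0 2.29; python3 -c "
from h import *
s=get_state()
cv2.imwrite('pics/top21.png',get_image('top')[:,:,::-1])
w=cv2.imread('pics/wrist21.png')[100:350,390:640]
b=overlay(cv2.imread('pics/wrist21.png'),lambda P:projw(s,P),0,2.29)[100:350,390:640]
t=overlay(cv2.imread('pics/top21.png'),lambda P:proj('top',P),0,2.29)[180:280,300:400]
c=np.zeros((600,800,3),'u1')
for i,(a) in enumerate([w,b,t,overlay(cv2.imread('pics/scene21.png'),lambda P:proj('scene',P),0,2.29)[120:240,200:320]]):
    c[(i//2)*300:(i//2)*300+300,(i%2)*400:(i%2)*400+300]=cv2.resize(a,(300,300),interpolation=0)
cv2.imwrite('pics/o21.png',c)"
```

```text
t 22.82 pos [ 389.7 -101.8  116. ] jarframe [-159.3   37.   116. ] psi 1.135 tilt [-0.001 -0.022] F [-0.3 -0.4  0.8] gap -0.1
```

View pics/o21.png

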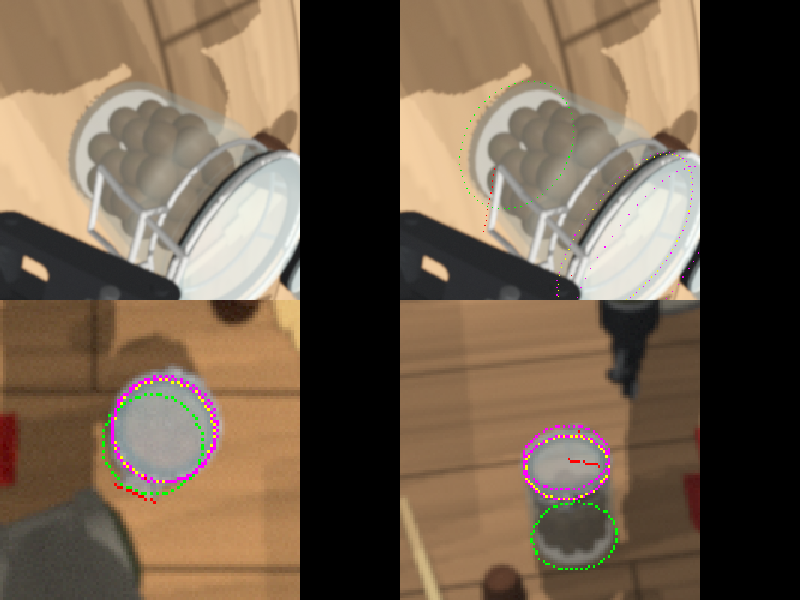

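View pics/wrist21.png

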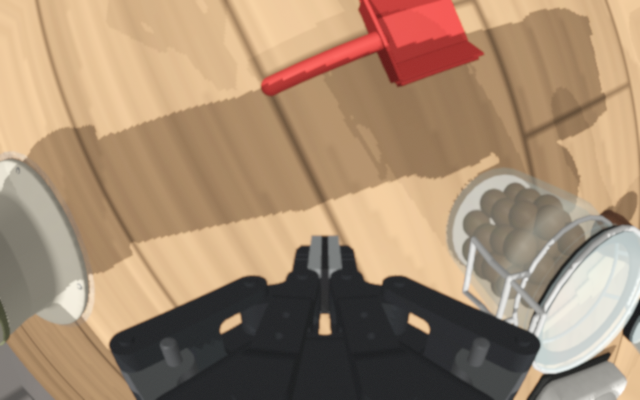

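Run:
```python
from h import *
w=cv2.imread('pics/wrist21.png')[130:390,430:640]
cv2.imwrite('pics/z21.png',cv2.resize(w,None,fx=2.3,fy=2.3,interpolation=2))
a=cv2.imread('pics/scene5.png',0).astype('f4'); b=cv2.imread('pics/scene21.png',0).astype('f4')
r=(slice(168,230),slice(246,292))
print(cv2.phaseCorrelate(a[r].copy(),b[r].copy(),cv2.createHanningWindow((46,62),cv2.CV_32F)))
for k in ('scene0','scene5','scene21'):
    im=cv2.imread(f'pics/{k}.png',0)[205:232,245:295]; cv2.imwrite(f'pics/j_{k}.png',cv2.resize(im,None,fx=8,fy=8))
p=proj('scene',jar(J,(0,0,0))); q=proj('scene',jar(J,(10,0,0))); print('px per 10mm jar x',q-p)
def T(im): return im
```

```text
((0.011081993358040165, 0.6055688878685714), 0.8016178278873364)
px per 10mm jar x [-0.85101944  2.40834279]
```

View pics/z21.png

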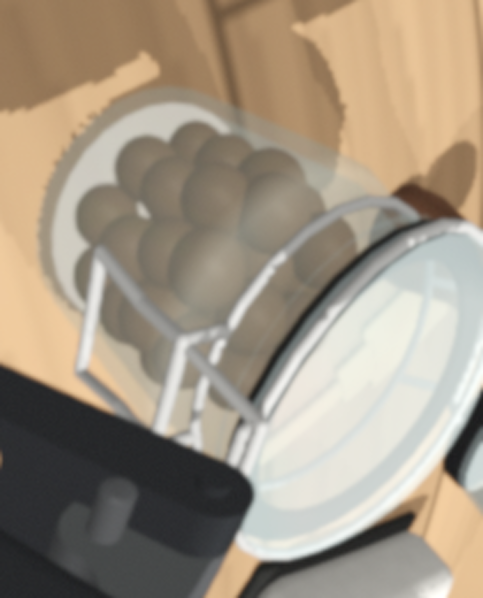

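```bash
python3 - <<'E'
from h import *
from scipy.optimize import least_squares
s=get_state(); t=np.linspace(0,2*np.pi,180)
Z=lambda u,v:np.array([430+u/2.3-.3,130+v/2.3-.3])
def f(p,R0=55):
    j=[J[0]+p[0],J[1]+p[1],J[2]]
    c=np.array([projw(s,jar(j,(R0*np.cos(k),R0*np.sin(k),0))) for k in t])
    e=[projw(s,jar(j,lev(p[2],45,21)))-Z(102,250), projw(s,jar(j,lev(p[2],45,-21)))-Z(80,375)]
    return np.r_[c[:,0].min()-Z(43,0)[0],c[:,1].min()-Z(0,87)[1],e[0],e[1]]
for R0 in (55,52):
    r=least_squares(f,[0,0,2.2],args=(R0,)); print(R0,r.x.round(3),r.fun.round(1))
E
python3 look.py 22 0 -1 >/dev/null
python3 - <<'E'
from h import *
for q in ("jar_clamp","clamp_end","jar_lid"):
    print(q,[(np.round(d["uv"]),round(d["conf"],2)) for d in spot_in(q,"wrist")][:3])
E
```

```text
jar_clamp [(array([500., 288.]), 0.84)]
clamp_end [(array([502., 291.]), 0.84)]
jar_lid [(array([590., 295.]), 0.63)]Traceback (most recent call last):
  File "<stdin>", line 11, in <module>
    return func(*args, **kwargs)
    result = trf(vector_fun.fun, vector_fun.jac, x0, f0, J0, lb, ub, ftol, xtol,
                 gtol, max_nfev, x_scale, loss_function, tr_solver,
                 tr_options.copy(), verbose, callback=callback_wrapped)
    return trf_no_bounds(
        fun, jac, x0, f0, J0, ftol, xtol, gtol, max_nfev, x_scale,
        loss_function, tr_solver, tr_options, verbose, callback=callback)
    f_new = fun(x_new)
    self._update_fun()
    ~~~~~~~~~~~~~~~~^^
    self.f = self.fun_wrapped(xp_copy(self.x))
             ~~~~~~~~~~~~~~~~^^^^^^^^^^^^^^^^^
    return np.atleast_1d(self.fun(x))
                         ~~~~~~~~^^^
    return self.f(x, *self.args, **self.kwargs)
           ~~~~~~^^^^^^^^^^^^^^^^^^^^^^^^^^^^^^
  File "<stdin>", line 7, in f
  File "h.py", line 21, in projw
    c=camera_info("wrist"); R=rot(s); p=R.T@(np.asarray(P)-np.array(s["eef_pos"])); M=c["mount"]; p=M[:3,:3].T@(p-M[:3,3])
ValueError: time passes only in moves, steps and waits
```

```bash
sed -i 's/^from rig import \*/from rig import *\nimport rig,functools\ncamera_info=functools.lru_cache(None)(rig.camera_info)/' h.py
python3 - <<'E'
from h import *
from scipy.optimize import least_squares
s=get_state(); t=np.linspace(0,2*np.pi,180); print(s['t'])
Z=lambda u,v:np.array([430+u/2.3-.3,130+v/2.3-.3])
def f(p,R0=55):
    j=[J[0]+p[0],J[1]+p[1],J[2]]
    c=np.array([projw(s,jar(j,(R0*np.cos(k),R0*np.sin(k),0))) for k in t])
    e=[projw(s,jar(j,lev(p[2],45,21)))-Z(102,250), projw(s,jar(j,lev(p[2],45,-21)))-Z(80,375)]
    return np.r_[c[:,0].min()-Z(43,0)[0],c[:,1].min()-Z(0,87)[1],e[0],e[1]]
for R0 in (55,52):
    r=least_squares(f,[0,0,2.2],args=(R0,)); print(R0,r.x.round(3),r.fun.round(1))
E
```

```text
23.225
55 [ 9.386 -5.629  2.173] [ 0.  -0.5 -0.3  1.5  0.2 -1.4]
52 [ 7.012 -3.902  2.235] [ 0.3  2.  -0.5  0.4  0.1 -2.4]
```

Emit:
{"api": "send_rows", "payload": {
  "series": [
    {"jaw": -1, "x": 0, "y": 0, "z": -0.6, "turn": 0},
    {"jaw": -1, "x": -0.2, "y": 0, "z": -0.6, "turn": 0.1},
    {"jaw": -1, "x": -0.5, "y": 0.3, "z": -0.2, "turn": 0.1},
    {"jaw": -1, "x": -0.5, "y": 0.5, "z": 0, "turn": 0},
    {"jaw": -1, "x": -0.4, "y": 0.4, "z": 0, "turn": 0},
    {"jaw": -1, "x": 0, "y": 0.1, "z": 0, "turn": 0},
    {"jaw": -1, "x": 0, "y": 0, "z": 0, "turn": 0}
  ]
}}

```text
t: 24.1
eef_pos: [416.3, -228.5, 208.8]
orientation: [0.011, 0.851, 0.525, -0.005]
force: [-0.8, -0.4, -0.2]
finger_gap: 0.0
```

```bash
python3 look.py 23 0 -1; python3 -c "
from h import *
s=get_state()
w=overlay(cv2.imread('pics/wrist23.png'),lambda P:projw(s,P),0,2.29); cv2.imwrite('pics/o23.png',w)"
```

```text
t 24.1 pos [ 416.3 -228.5  208.8] jarframe [-85.6 -69.3 208.8] psi 1.104 tilt [ 0.004 -0.024] F [-0.8 -0.4 -0.2] gap 0.0
```

View pics/o23.png

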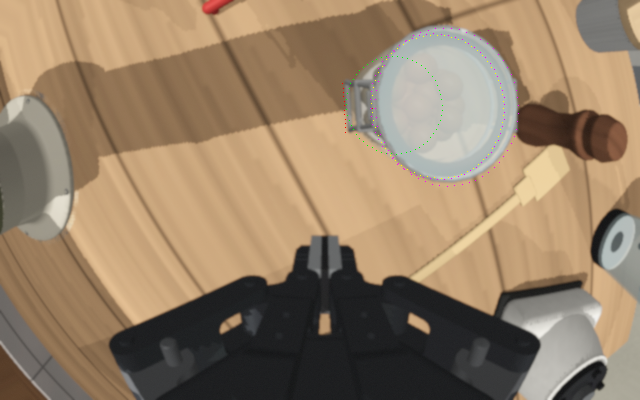

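```bash
python3 -c "
from h import *
s=get_state()
w0=cv2.imread('pics/wrist23.png'); f=lambda P:projw(s,P)
w=overlay(w0.copy(),f,0,2.29)
c=np.hstack([w0[15:195,330:430],w[15:195,330:430]])
cv2.imwrite('pics/z23.png',cv2.resize(c,None,fx=3.3,fy=3.3,interpolation=0))
for a in (2.29,2.2,2.1): print(a,[f(jar(J,lev(a,45,k))).round(1) for k in (21,-21)])
print('pivot',[f(jar(J,(-60,k,118))).round(1) for k in (17,-17)])
"
```

```text
2.29 [array([342.5,  83.2]), array([345.4, 131.9])]
2.2 [array([337.8,  83.4]), array([340.8, 132.2])]
2.1 [array([332.6,  83.6]), array([335.7, 132.6])]
pivot [array([351.7,  84.2]), array([354.3, 131.5])]
```

View pics/z23.png

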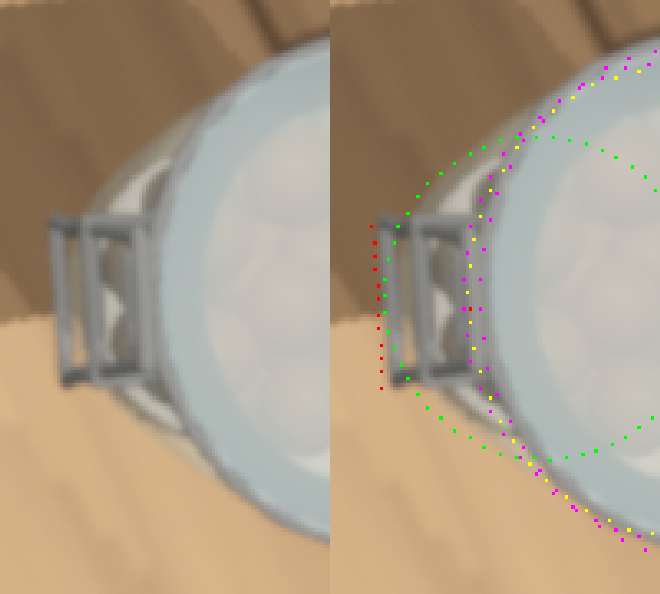

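```bash
python3 -c "
from h import *
st(); print(close_job())"
```

```text
t 24.2 pos [ 416.  -227.9  208.7] jarframe [-86.1 -68.9 208.7] psi 1.106 tilt [ 0.004 -0.024] F [-0.4 -0.3  0.5] gap 0.1
the job is handed in; nothing more can be done
None
```

The walnut jar's lid is down on its rim and the clamp lever hangs along the jar's side, by every check I made. I handed the job in at 24.2 s with the gripper clear of everything.

**Lid:** I swung it over with the closed fingertips at about 2 N, then eased it down at 20 mm/s or less. It stopped at the height expected for a shut lid. The press on the stop briefly read about 35 N before I eased off.

**Lever:** I pushed the end bar down from above with closed fingers. My first press landed on the outside of the bar at about 6 N, and I corrected it. For the last part I turned the hand and pushed the two side wires in with the fingertips until the force rose to about 9 N.

**Last checks:**
- **Lever angle:** Seen from above with the wrist camera, it is about 2.27 rad against the 2.29 stop. A rougher side-view fit gave 2.17 to 2.24, but it also put the jar 8 to 11 mm away from where the other camera views did. I trusted the view from above and the force rise.
- **Jar position:** The jar is still upright. The scene camera shows it shifted about 2 to 3 mm backwards, probably during the last push on the lever.
- **Other things:** The gripper never came into contact with any of the others, and none looked disturbed in the pictures, but I did not measure them.

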